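# Load a lever in the proof-load station, shut its guard and lock it with a screwdriver

### The arm

A 6-joint arm with a two-finger parallel gripper is mounted at the origin on a cart in front of the work surface, level with it; the furniture and walls round the work are solid. World frame = base frame: x ahead of the robot, y to its left, z up, the work surface at z = 0. Lengths are in m, angles in rad, forces in N, time in s.
With the tool pointing down it reaches from about 0.35 to 0.975 m from the base axis. Payload 4.9 kg.
Tool frame: the origin (TCP) lies where the fingers leave the gripper's body, on its centre line; the fingertips stand 73 mm ahead of it and the grasp point (between the pads) lies r.hold_point_z ahead of it (r.hold_point_z is the distance from the TCP to the grasp point, in m); z points along the fingers, x is the direction in which the jaws open and shut, and the axes are right-handed (so a half turn about z gives the same grasp; the last joint's range is limited). The gripper opens to 85 mm and grips with 20 to 120 N. Pads are 22 mm wide; open, the fingers measure 114 mm over their backs; the gripper's body (76 mm by 85 mm) begins 54 mm behind the grasp point. The pads swing forward as they close: fully open they stand 13 mm farther back than shut.
Start: joints at [1.003, 0.053, 1.613, -0, 1.476, -0.119], TCP at [0.271, 0.563, 0.304] pointing down, gripper open.
Joint ranges: [-3.01, 3.01], [-1.01, 2.22], [0.06, 2.58], [-1.02, 4.17], [0.09, 2.62], [-3.14, 3.14]. Speed limits (rad/s): [2.57, 2.57, 3.14, 3.14, 3.14, 3.14].

### API

Orientations are given as [roll, pitch, yaw] about the fixed x, y, z axes, in that order (R = Rz(yaw) Ry(pitch) Rx(roll)).
In Python, from plant import get_state, viewer, ticket, r gives the robot as it stands. The module is installed in compiled form; this text tells all that it offers.
- The arm moves only by the tool move_arm, never from a script. Its argument "deltas" is a list of rows, each an object with "translation": the shift along the tool's x, y, z in mm, a list of three; "twist": the turn about the tool's z in degrees; "jaw": the finger opening in mm, from 0 to 85.4. A call has 1 to 20 rows; each row shifts and turns the commanded pose from where the row before left it, along the tool's axes as they then stand; what a row does not reach is not made up. A row lasts 1/10 s, in which the tool goes at most 50 mm and 8.59 degrees, less where a joint would pass 70% of its speed; a pose out of reach is approached as far as the arm can. A call is refused whole if a number of a shift passes 50 or a number of a turn 8.59, either way. A call with a gripper value outside its range is refused whole. The fingers move at their own pace and stop on an object; "squeeze" is the grip in N (left out, the last holds). Time passes only in rows, so rows that do not move let the fingers close. It gives the time, the measured TCP pose, the force and the opening at its end, in the units of the state.
- get_state(): the state, without advancing time (a new reading comes with each control period).
- viewer.snapshot(name): name is "side" or "top" or "wrist"; returns the picture (420x560x3 uint8, red, green, blue); there is no depth.
- viewer.calibration(name): a dict with "fx", "fy", "cx", "cy" (pixels), "rvec" (rotation vector, rad) and "tvec" (3), from world to camera coordinates, as OpenCV has them. Camera axes: x right, y down, z forward; pixel columns grow to the right and rows downward; lengths in m; the calibration is good to about 2 mm. The wrist camera is an equidistant fisheye: a pixel r from the principal point sees the ray r / f radians off the axis. A picture is of the moment at which its call begins: read the wrist's pose just before it. calibration takes no time and is no camera call; for the wrist camera it gives the pose at the moment of the call.
- ticket.sign_off(): hands the job in, once; it reports no verdict.
The state is a dict: "time_s": time; "joint_pos": joint angles; "joint_velocities": joint speeds; "tau": joint torques, N m; "tcp_pos": TCP position; "eef_rot": TCP orientation; "force": force on the tool from outside, world axes, zero at the start; "moment": the same for the moment, N m; "width": opening from 0.0 (shut) to 1.0 (fully open).
Only numpy, scipy, OpenCV 4.12 (cv2) and the standard library are available. Lean on these libraries where they do the work, as an engineer would, in place of code of your own. Each camera call takes 0.05 s, during which the arm holds its last target.

### The job

Push the brake lever lying in the proof-load station along between the rails until its nose is fully home against the stop, then bring the clear guard all the way down. Take the wide flat-blade screwdriver from the rack, rest it lightly on the spring-loaded slotted lock stud (never press the stud down to the bottom of its travel), turn it until the blade drops into the slot, then turn the stud clockwise to its stop so that its tongue lies over the guard's front flange. Stand the screwdriver back in its empty hole in the rack, and leave the other screwdriver, the grease pot and the oiler where they are.

Things in the scene. Friction and masses are not known exactly. Their poses are not given: they have to be found in the camera images.
- station: Fixed dark steel proof-load station; its place and yaw vary. Base plate 196 x 262 x 12 mm. Origin on the worktop under it, z up, -x is its front. Two guide rails along its y (inner gap 55 mm, centre line at x = -8 mm, from y = -73 to +92 mm, tops 28 mm above the worktop); the floor between them is the base plate's top, z = 12 mm. A gauge 56 mm tall stands at x = -94, y = -102 mm.
- stop (a point): Middle of the dark hardened stop on the grey end block, at the rails' +y end; it faces -y (station axes), at the station's x = -8, y = +92 mm, 24 mm above the worktop.
- lever: Loose die-cast brake lever assembly, 204 x 70 x 30 mm, 0.1 to 0.2 kg, lying flat between the rails, its x along the station's +y. Origin at its underside, 99 mm behind its nose (+x end); the thin arm with the ball is on the -x side. It starts 35 to 55 mm short of home; home, its origin is at the station's x = +1.5, y = -7, z = 12 mm.
- lever_ball (a point): Outermost point of the ball end of the lever's arm: ball 14 mm across, its middle 8.5 mm above the lever's underside. Pushing it along the station's +y with 1 to 3 N slides the lever home. Home, it is at the station's x = +9, y = -111 mm, outside the rails and over the base plate, which ends at y = -140 mm.
- guard (a joint): Hinge of the clear guard, rad: 0 = shut, grows as it opens, stop at 1.78 (just past upright); starts at 1.56 to 1.72. Stiff friction hinge: stays where left, moves with about 5 N at the handle. A hood of clear panels in an aluminium frame, 124 mm deep, 242 mm long, 78 mm high, hinged at its rear foot, with a 14 mm flange along its front foot.
- guard_handle (a point): Middle of the guard's bar handle: round bar 12 mm thick, 84 mm long, parallel to the station's y, 40 mm off the hood's front panel (32 mm clear gap), near its top edge. Shut, it is at the station's x = -100, y = -15 mm, 84 mm above the worktop. Axes are the guard's own: they turn with it.
- guard_hinge (a point): Point on the guard's hinge axis level with the middle of the handle, 26 mm above the worktop; the axis runs along the station's y. The handle moves about it on an arc of radius 174 mm; at joint 0 the handle lies 164 mm to station -x and 58 mm above it, at 1.571 it lies 58 mm to station +x and 164 mm above it.
- lock_slot (a point): Centre of the slotted lock stud's head at its top face, 39.5 mm above the worktop when not pressed, at the station's x = -92, y = +80 mm, just before the guard's front. Steel head 30 mm across; slot right across it, 4.6 mm wide, 4.5 mm deep, edges chamfered 0.8 mm. Slot and flat tongue both lie along this frame's y; z up.
- lock (a joint): Turn of the lock stud, rad, growing clockwise seen from above: 0 = free, tongue along the station's +y; 1.571 = its stop, tongue along the station's +x, over the guard's front flange. Starts at 0 to 0.45. It turns stiffly (0.08 N m) and stays where it is left.
- lock_spring (a joint): How far the lock stud is pressed down against its spring, m: 0 to 0.008. It gives way at 3 N and takes 1.5 N more per mm; 0.008 is the bottom (15 N). It springs back up when let go, and can be turned at any depth.
- rack: Fixed grey steel screwdriver rack, 74 x 150 mm, 95 mm high; its place and yaw vary. Origin on the worktop under its middle. Its top plate (6 mm thick, top at 95 mm) has two holes of 22 mm at x = 0, y = -34 and +34 mm; a screwdriver hangs in each, its handle's collar resting on the plate. Which is in which hole varies.
- driver: The wide flat-blade screwdriver (thicker, longer handle of the two), 168 mm long, 0.14 kg. Origin: middle of the blade's edge (the tip), z up along the shank to the handle. Blade 14 mm wide along its x, 2.4 mm thick along y; round shank 9 mm, bolster 17 mm, collar 31 mm wide at 80 to 87 mm. In the rack it stands upright, tip 15 mm above the worktop. Yaw varies.
- driver_handle (a point): Middle of the flat-blade screwdriver's grip, 125 mm above its tip. The grip is round, black, 27 mm thick, from 98 to 160 mm above the tip.
- cross_driver: The other screwdriver (cross-point): thin handle, 20 mm thick, top 156 mm above its tip, in the rack's other hole. Leave it alone. Origin at its tip, z up.
- grease_pot: Round grease pot, 68 mm wide, 46 mm high, behind the station to the left. Leave it alone. Origin at its underside.
- oiler: Oil bottle with a spout, 46 mm wide, 150 mm tall, to the right of the station. Leave it alone. Origin at its underside.

How it is judged:
On the way, in this order (a step that is already met when the one before it is completed fails the run):
1. The lever is home against the stop, the guard still open (y of lever in the frame of station between -0.011 and 0 m and angle between the x axis of lever and the y axis of station, either way round below 0.08 rad and angle between lever's own z axis and vertical below 0.1 rad and value of joint guard above 0.3 rad), for 0.2 s.
2. The guard is shut over the lever, the lock not yet turned (y of lever in the frame of station between -0.011 and 0 m and angle between the x axis of lever and the y axis of station, either way round below 0.08 rad and angle between lever's own z axis and vertical below 0.1 rad and value of joint guard below 0.035 rad and value of joint lock below 0.8 rad), for 0.2 s.
3. The screwdriver's blade is down in the stud's slot (value of joint guard below 0.035 rad and z of driver in the frame of lock_slot between -0.009 and -0.0028 m and horizontal distance between driver and lock_slot below 0.004 m and angle between driver's own z axis and vertical below 0.2 rad), for 0.15 s.
4. The stud has been turned to its stop with the blade in its slot (all of step 3 and value of joint lock above 1.42 rad), for 0.1 s.
At the end, for the whole second after the job is handed in: Lever home within 4 mm of the stop and lying straight, guard shut (joint under 0.035 rad), lock stud turned past 1.40 rad and up on its spring, flat-blade screwdriver standing upright and at rest in the rack (tilt under 0.06 rad, tip within 4 mm of its standing height) (y of lever in the frame of station between -0.011 and 0 m and angle between the x axis of lever and the y axis of station, either way round below 0.08 rad and angle between lever's own z axis and vertical below 0.1 rad and value of joint guard below 0.035 rad and value of joint lock above 1.4 rad and value of joint lock_spring below 0.0015 m and angle between driver's own z axis and vertical below 0.06 rad and z of driver in the frame of rack between 0.011 and 0.019 m and x of driver in the frame of rack between -0.006 and 0.006 m and horizontal distance between driver and rack below 0.045 m and linear speed of driver below 0.02 m/s); the robot touches nothing.
It fails at once if The lock stud is pressed to the bottom of its travel (value of joint lock_spring above 0.0072 m).
It fails at once if The cross driver is knocked or moved (distance of cross_driver from where it was at the start of the episode above 0.02 m or angle between cross_driver's own z axis and vertical above 0.3 rad).
It fails at once if The grease pot is knocked or moved (distance of grease_pot from where it was at the start of the episode above 0.02 m or angle between grease_pot's own z axis and vertical above 0.3 rad).
It fails at once if The oiler is knocked or moved (distance of oiler from where it was at the start of the episode above 0.02 m or angle between oiler's own z axis and vertical above 0.3 rad).
It also fails if it takes over 72 s, if anything falls off the work surface, if the arm or the gripper's body presses on something with over 40 N, if the wrist force passes 120 N, or if a joint passes its speed limit or range.

## Working session

There is one attempt and no reset: what is moved stays moved. The work goes in short steps, Python scripts to look and compute and a tool call to move; the robot and the scene stay as the last step left them, time stands still between calls to the robot, and variables do not carry over. Pictures are saved under pics/ and viewed, and the job is handed in when it is done.

Besides the shell and the picture viewer there is one more tool, called after "Request:" as name(argument=value, ...) on one line, values as JSON. move_arm: Moves the arm, as the interface text tells. Its arguments: {"type":"object","properties":{"deltas":{"type":"array","items":{"type":"object","properties":{"translation":{"type":"array","items":{"type":"number"}},"twist":{"type":"number"},"jaw":{"type":"number"}}}},"squeeze":{"type":"number"}},"required":["deltas"]}

```bash
mkdir -p pics; ls
python3 - <<'E'
from plant import get_state, viewer, ticket, r
import cv2
print(get_state()); print(r.hold_point_z)
for n in ['side','top','wrist']:
    print(n,viewer.calibration(n))
    im=viewer.snapshot(n); cv2.imwrite(f'pics/{n}0.png',im[:,:,::-1])
print(get_state()['time_s'])
E
```

```text
pics
{'time_s': 0.0, 'joint_pos': array([ 1.00301956e+00,  5.33954421e-02,  1.61430676e+00, -2.66509202e-05,
        1.47600944e+00, -1.19026923e-01]), 'joint_velocities': array([ 3.26218989e-03,  4.81213926e-05, -5.54742087e-04, -8.87848107e-04,
        1.16038207e-03,  2.60637396e-03]), 'tau': array([ 8.36488944e-04, -3.93668997e+01, -3.70182323e+01, -1.57402803e-05,
        6.86988686e-03,  2.64104352e-05]), 'tcp_pos': array([0.27090983, 0.56270231, 0.30263132]), 'eef_rot': array([-3.14136737e+00,  2.10714050e-03,  1.12204928e+00]), 'force': array([-0.5554643 , -0.67828888, -0.73359522]), 'moment': array([-0.05180513,  0.01144326, -0.02105608]), 'width': 1.0005061639094721}
0.0539
side {'fx': 546.4334570028811, 'fy': 546.4334570028811, 'cx': 280.0597240708696, 'cy': 214.36659634787432, 'rvec': array([ 2.0249413 , -0.43565174,  0.23200087]), 'tvec': array([-0.53101631,  0.21364696,  1.01557493])}
top {'fx': 500.8255939230686, 'fy': 500.8255939230686, 'cx': 283.6722013272971, 'cy': 214.31240817661492, 'rvec': array([ 2.1317047 , -2.14235456,  0.14543706]), 'tvec': array([-0.01670421,  0.5771511 ,  1.11361014])}
wrist {'fx': 325.19226210127806, 'fy': 325.19226210127806, 'cx': 273.2839749679914, 'cy': 210.23921935428513, 'rvec': array([-2.45133738, -1.54254173, -0.21511686]), 'tvec': array([-0.62457014, -0.03621352,  0.37875013])}
0.15
```

View pics/side0.png

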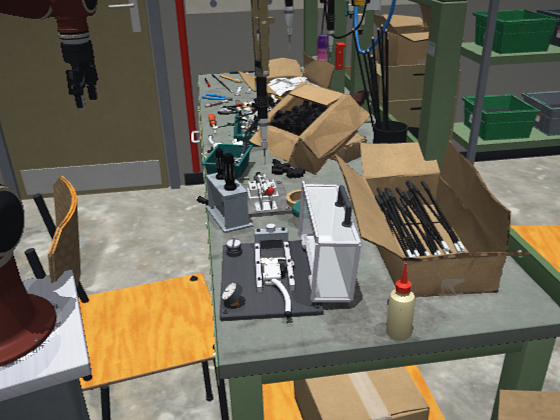

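View pics/top0.png

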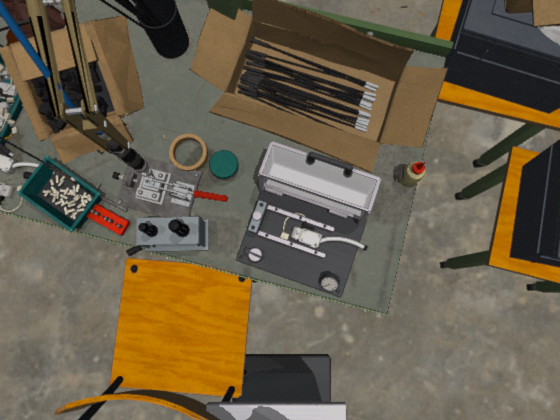

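View pics/wrist0.png

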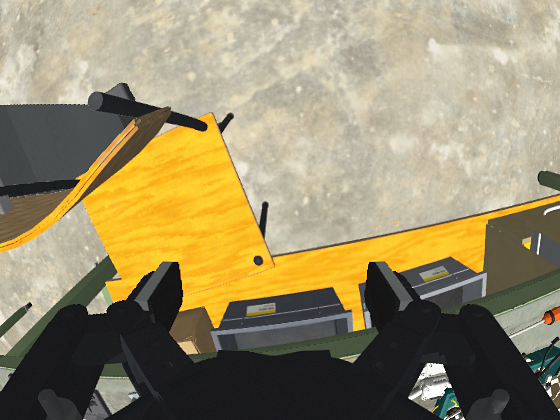

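```bash
cat > h.py <<'E'
from plant import get_state, viewer, ticket, r
import cv2, numpy as np
from scipy.spatial.transform import Rotation as Ro
def ray(cal,uv,fish=False):
    K=cal; R=cv2.Rodrigues(np.array(K['rvec']))[0]; t=np.array(K['tvec'])
    x=(uv[0]-K['cx'])/K['fx']; y=(uv[1]-K['cy'])/K['fy']
    if fish:
        th=np.hypot(x,y); d=np.array([np.sin(th)*x/max(th,1e-9),np.sin(th)*y/max(th,1e-9),np.cos(th)])
    else: d=np.array([x,y,1.])
    o=-R.T@t; d=R.T@d; return o,d/np.linalg.norm(d)
def onplane(cal,uv,z,fish=False):
    o,d=ray(cal,uv,fish); return o+d*(z-o[2])/d[2]
def tri(rays):
    A=np.zeros((3,3));b=np.zeros(3)
    for o,d in rays:
        P=np.eye(3)-np.outer(d,d);A+=P;b+=P@o
    p=np.linalg.solve(A,b); return p,[np.linalg.norm((np.eye(3)-np.outer(d,d))@(p-o)) for o,d in rays]
def proj(cal,p,fish=False):
    R=cv2.Rodrigues(np.array(cal['rvec']))[0]; c=R@np.array(p)+cal['tvec']
    if fish:
        rr=np.hypot(c[0],c[1]); th=np.arctan2(rr,c[2]); x,y=c[:2]/max(rr,1e-9)*th
    else: x,y=c[:2]/c[2]
    return np.array([cal['fx']*x+cal['cx'],cal['fy']*y+cal['cy']])
def crop(src,dst,x0,y0,x1,y1,s):
    im=cv2.imread(src)[y0:y1,x0:x1]; cv2.imwrite(dst,cv2.resize(im,None,fx=s,fy=s,interpolation=cv2.INTER_CUBIC))
def snap(n,name):
    c=viewer.calibration(n); im=viewer.snapshot(n); cv2.imwrite(f'pics/{name}.png',im[:,:,::-1]); return im,c
E
python3 - <<'E'
from h import *
crop('pics/top0.png','pics/top0a.png',230,130,390,300,4.5) if 0 else crop('pics/top0.png','pics/top0a.png',230,150,390,300,5-1)
crop('pics/top0.png','pics/top0b.png',110,200,230,270,6)
crop('pics/side0.png','pics/side0a.png',200,140,370,325,3.2)
E
```

```text
(no output)
```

View pics/top0a.png

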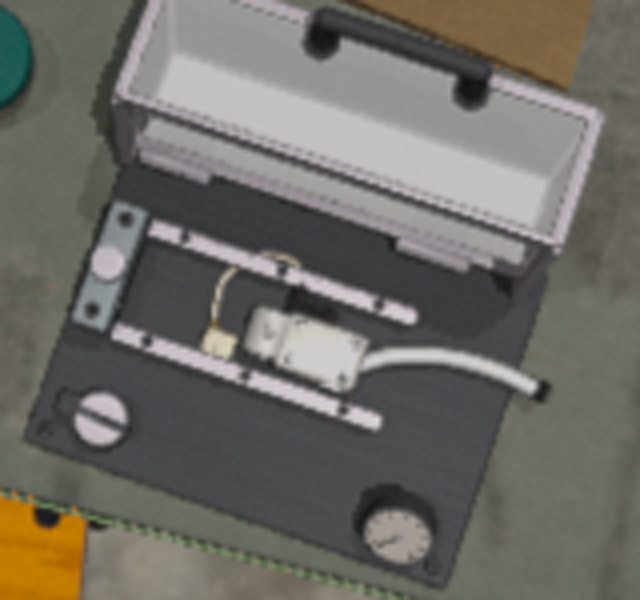

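View pics/top0b.png

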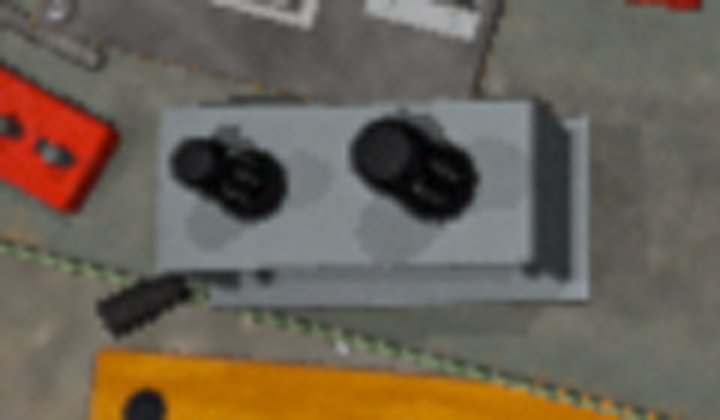

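View pics/side0a.png

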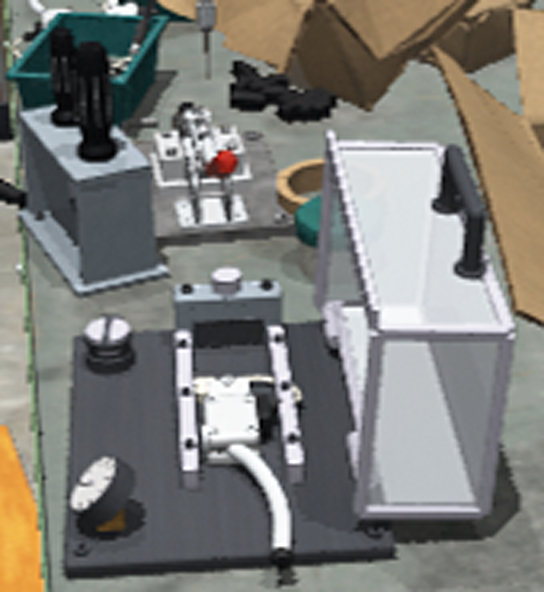

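Run:
```python
from h import *
c=viewer.calibration('top'); cs=viewer.calibration('side')
T=lambda x,y:(230+(x+.5)/4-.5,150+(y+.5)/4-.5)
S=lambda x,y:(200+(x+.5)/3.2-.5,140+(y+.5)/3.2-.5)
B=lambda x,y:(110+(x+.5)/6-.5,200+(y+.5)/6-.5)
f=lambda x,y,z:onplane(c,T(x,y),z)
lock=f(101,419,.0395); 
ra=f(417,316,.028);rb=f(382,422,.028); la=f(150,228,.028); lb=f(113,330,.028)
print('lock',lock,'rails R',ra,rb,'L',la,lb)
print('side lock',onplane(cs,S(108,330),.0395))
d=((la-ra)+(lb-rb))/2; print('yaw of station y', np.arctan2(d[1],d[0]), np.linalg.norm(la-ra),np.linalg.norm(lb-rb), np.linalg.norm(ra-rb))
for n,a in [('gapR',(ra+rb)/2),('gapL',(la+lb)/2)]: print(n,a)
d/=np.linalg.norm(d)
ey=d; ex=np.array([d[1],-d[0],0])
O1=(ra+rb)/2-ex*-.008-ey*-.073
O2=lock-ex*-.092-ey*.080
print('O from rails',O1,'from lock',O2)
ball=f(541,391,.0205); print('ball',ball)
print('lev in st', [(ball-O2)@ex,(ball-O2)@ey])
for p in [(27,438),(443,588),(123,165),(552,270)]:
  q=f(*p,.012); print('plate',q,[(q-O2)@ex,(q-O2)@ey])
print('ball tri',tri([ray(c,T(541,391)),ray(cs,S(284,556))]))
print('handle mid tri',tri([ray(c,T(405,42)),ray(cs,S(467,195))]))
# rack
for p in [(160,104),(535,98),(158,268),(533,262)]: print('rack top',onplane(c,B(*p),.095))
print('wide top',onplane(c,B(386,150),.183),'cross',onplane(c,B(197,160),.171))
print('collar wide',onplane(c,B(437,182),.102),'cross',onplane(c,B(250,184),.102))
```

```text
lock [0.48517647 0.04682901 0.0395    ] rails R [ 0.54496409 -0.13607629  0.028     ] [ 0.48345871 -0.11473532  0.028     ] L [0.59784116 0.01939906 0.028     ] [0.53775373 0.04089951 0.028     ]
side lock [0.48602317 0.03903684 0.0395    ]
yaw of station y 1.239045085319069 0.16422109741730495 0.16483369709999723 0.06510260388866208
gapR [ 0.5142114 -0.1254058  0.028    ]
gapL [0.56779744 0.03014929 0.028     ]
O from rails [ 0.54555123 -0.05899184  0.028     ] from lock [ 0.54610408 -0.0587732   0.0395    ]
ball [ 0.50153491 -0.20793897  0.0205    ]
lev in st [np.float64(0.006444217951667197), np.float64(-0.1555484132590984)]
plate [0.47620055 0.09215663 0.012     ] [np.float64(-0.1152496707865223), np.float64(0.11993261022263303)]
plate [ 0.38854361 -0.14948857  0.012     ] [np.float64(-0.11942330222660877), np.float64(-0.13708630789151935)]
plate [0.63879531 0.03634471 0.012     ] [np.float64(0.05665725746194673), np.float64(0.12012091914633694)]
plate [ 0.57384152 -0.21769645  0.012     ] [np.float64(0.07798619684263959), np.float64(-0.1412236415282662)]
ball tri (array([ 0.50355182, -0.20897047,  0.01762336]), [np.float64(0.0018627868268598366), np.float64(0.0018627868268597456)])
handle mid tri (array([ 0.67054863, -0.11988287,  0.17426308]), [np.float64(0.00010664182257696947), np.float64(0.00010664182257714183)])
rack top [0.56538944 0.30599406 0.095     ]
rack top [0.56679107 0.16738018 0.095     ]
rack top [0.50475436 0.30428961 0.095     ]
rack top [0.50623555 0.16681217 0.095     ]
wide top [0.53623202 0.20114486 0.183     ] cross [0.53473379 0.26874475 0.171     ]
collar wide [0.53500751 0.20123167 0.102     ] cross [0.53465736 0.26964107 0.102     ]
```

Request:
move_arm(deltas=[{"translation":[0,0,0],"twist":8.33,"jaw":0},{"translation":[0,0,0],"twist":8.33,"jaw":0},{"translation":[0,0,0],"twist":8.33,"jaw":0},{"translation":[0,0,0],"twist":8.33,"jaw":0},{"translation":[0,0,0],"twist":8.33,"jaw":0},{"translation":[0,0,0],"twist":8.33,"jaw":0},{"translation":[0,0,0],"twist":8.33,"jaw":0},{"translation":[0,0,0],"twist":8.33,"jaw":0},{"translation":[0,0,0],"twist":8.33,"jaw":0},{"translation":[0,0,0],"twist":8.33,"jaw":0}])

```text
time_s: 1.15
tcp_pos: [0.2711, 0.5629, 0.3033]
eef_rot: [3.141, 0.0, -0.338]
force: [0.2, -0.4, 0.3]
width: -0.002
```

Request:
move_arm(deltas=[{"translation":[23.5,34.2,0]},{"translation":[23.5,34.2,0]},{"translation":[23.5,34.2,0]},{"translation":[23.5,34.2,0]},{"translation":[23.5,34.2,0]},{"translation":[23.5,34.2,0]},{"translation":[23.5,34.2,0]},{"translation":[23.5,34.2,0]},{"translation":[23.5,34.2,0]},{"translation":[23.5,34.2,0]},{"translation":[23.5,34.2,0]},{"translation":[23.5,34.2,0]},{"translation":[23.5,34.2,0]},{"translation":[23.5,34.2,0]},{"translation":[23.5,34.2,0]},{"translation":[23.5,34.2,0]},{"translation":[23.5,34.2,0]},{"translation":[23.5,34.2,0]},{"translation":[23.5,34.2,0]},{"translation":[23.5,34.2,0]}])

```text
$.deltas[0]: bad value
```

Request:
move_arm(deltas=[{"translation":[23.5,34.2,0],"twist":0,"jaw":0},{"translation":[23.5,34.2,0],"twist":0,"jaw":0},{"translation":[23.5,34.2,0],"twist":0,"jaw":0},{"translation":[23.5,34.2,0],"twist":0,"jaw":0},{"translation":[23.5,34.2,0],"twist":0,"jaw":0},{"translation":[23.5,34.2,0],"twist":0,"jaw":0},{"translation":[23.5,34.2,0],"twist":0,"jaw":0},{"translation":[23.5,34.2,0],"twist":0,"jaw":0},{"translation":[23.5,34.2,0],"twist":0,"jaw":0},{"translation":[23.5,34.2,0],"twist":0,"jaw":0},{"translation":[23.5,34.2,0],"twist":0,"jaw":0},{"translation":[23.5,34.2,0],"twist":0,"jaw":0},{"translation":[23.5,34.2,0],"twist":0,"jaw":0},{"translation":[23.5,34.2,0],"twist":0,"jaw":0}])

```text
time_s: 2.55
tcp_pos: [0.4262, 0.0015, 0.3038]
eef_rot: [-3.141, -0.0, -0.332]
force: [0.6, 0.0, -0.4]
width: 0.002
```

Run:
```python
from h import *
print(get_state()['tcp_pos'],get_state()['eef_rot'])
im,c=snap('wrist','w1'); print(c['rvec'].tolist(),c['tvec'].tolist())
import json; json.dump({k:(v.tolist() if hasattr(v,'tolist') else v) for k,v in c.items()},open('w1.json','w'))
print(proj(c,[.4852,.0468,.0395],True), proj(c,[.5015,-.208,.0205],True))
```

```text
[0.42616012 0.00151651 0.30380132] [-3.14139898e+00 -3.81640723e-04 -3.32078472e-01]
[-2.825013979749945, 0.47159247395062687, 0.06818920496259574] [-0.4023279847097741, 0.09877727725617931, 0.4182221975929689]
[313.63778537 127.96864908] [377.13678603 312.24415869]
```

View pics/w1.png

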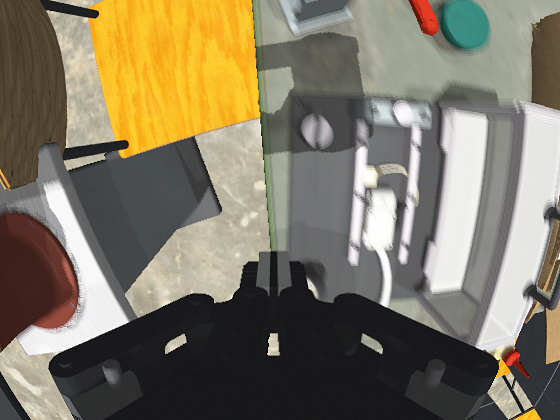

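Request:
move_arm(deltas=[{"translation":[23.5,34.2,0],"twist":0,"jaw":0},{"translation":[23.5,34.2,0],"twist":0,"jaw":0},{"translation":[23.5,34.2,0],"twist":0,"jaw":0},{"translation":[23.5,34.2,0],"twist":0,"jaw":0},{"translation":[23.5,34.2,0],"twist":0,"jaw":0},{"translation":[23.5,34.2,0],"twist":0,"jaw":0},{"translation":[0,0,30],"twist":0,"jaw":0},{"translation":[0,0,40],"twist":0,"jaw":0},{"translation":[0,0,40],"twist":0,"jaw":0},{"translation":[0,0,35],"twist":0,"jaw":0},{"translation":[0,0,30],"twist":0,"jaw":0},{"translation":[0,0,25],"twist":0,"jaw":0},{"translation":[0,0,0],"twist":0,"jaw":0},{"translation":[0,0,0],"twist":0,"jaw":0}])

```text
time_s: 4.0
tcp_pos: [0.4926, -0.2365, 0.1039]
eef_rot: [-3.141, 0.001, -0.332]
force: [-0.0, -1.1, 0.5]
width: -0.001
```

```bash
cat >> h.py <<'E'
O=np.array([.546,-.059]); YAW=-.332
def st(p):
    d=np.array(p[:2])-O; ex=np.array([np.cos(YAW),np.sin(YAW)]); ey=np.array([-ex[1],ex[0]]); return np.array([d@ex,d@ey]+list(p[2:3]))
def wo(s):
    ex=np.array([np.cos(YAW),np.sin(YAW)]); ey=np.array([-ex[1],ex[0]]); return np.array([*(O+ex*s[0]+ey*s[1]),s[2]])
E
python3 - <<'E'
from h import *
s=get_state(); print(s['tcp_pos'],st(s['tcp_pos']),s['eef_rot'],s['force'])
im,c=snap('wrist','w2'); im,c=snap('side','s2')
crop('pics/s2.png','pics/s2a.png',200,180,370,345,3.2)
E
```

```text
[ 0.49261259 -0.23647108  0.10387638] [ 0.00737189 -0.1851806   0.10387638] [-3.14132452e+00  9.06444552e-04 -3.31806989e-01] [-0.02997229 -1.11348413  0.5168442 ]
```

View pics/w2.png

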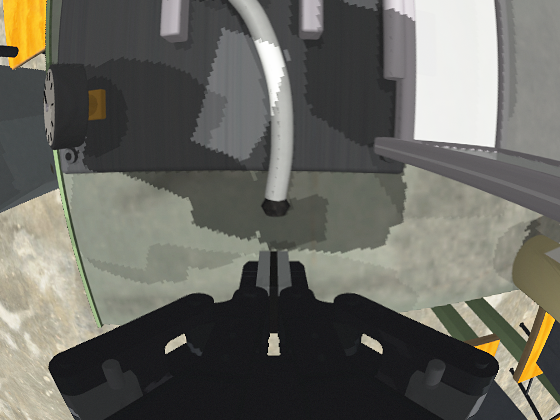

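View pics/s2a.png

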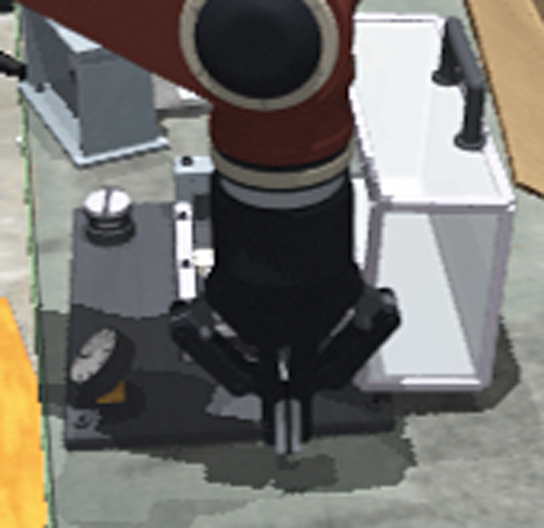

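Run:
```python
from h import *
s=get_state(); c=viewer.calibration('wrist'); R=cv2.Rodrigues(c['rvec'])[0]; o=-R.T@c['tvec']
print(o-s['tcp_pos'], Ro.from_euler('xyz',s['eef_rot']).as_matrix().T@(o-s['tcp_pos'])); print(s['joint_pos'])
```

```text
[0.02303418 0.06706387 0.07019316] [ 0.00015543 -0.07085472 -0.07024814]
[-5.83836394e-01  7.92260684e-02  1.93927150e+00  2.58804238e-05
  1.11988702e+00 -2.52115030e-01]
```

Request:
move_arm(deltas=[{"translation":[0,25,0],"twist":0,"jaw":0},{"translation":[0,0,0],"twist":-8.2,"jaw":0},{"translation":[0,0,0],"twist":-8.2,"jaw":0},{"translation":[0,0,0],"twist":-8.2,"jaw":0},{"translation":[0,0,0],"twist":-8.2,"jaw":0},{"translation":[0,0,0],"twist":-8.2,"jaw":0},{"translation":[0,0,0],"twist":-8.2,"jaw":0},{"translation":[0,0,0],"twist":-8.2,"jaw":0},{"translation":[0,0,0],"twist":-8.2,"jaw":0},{"translation":[0,0,0],"twist":-8.2,"jaw":0},{"translation":[0,0,0],"twist":-8.2,"jaw":0},{"translation":[0,0,0],"twist":-8.0,"jaw":0},{"translation":[0,0,15],"twist":0,"jaw":0},{"translation":[25,1,0],"twist":0,"jaw":0},{"translation":[0,0,0],"twist":0,"jaw":0}])

```text
time_s: 5.6
tcp_pos: [0.4939, -0.2356, 0.0884]
eef_rot: [-3.141, -0.001, 1.238]
force: [-0.3, -0.3, -0.1]
width: 0.0
```

Run:
```python
from h import *
s=get_state(); print(s['tcp_pos'],st(s['tcp_pos']),s['eef_rot'],s['force'])
im,c=snap('wrist','w3')
```

```text
[ 0.49389269 -0.23558458  0.08843165] [ 0.00829315 -0.18392528  0.08843165] [-3.14118780e+00 -7.47638523e-04  1.23762447e+00] [-0.33852407 -0.29855951 -0.0850013 ]
```

View pics/w3.png

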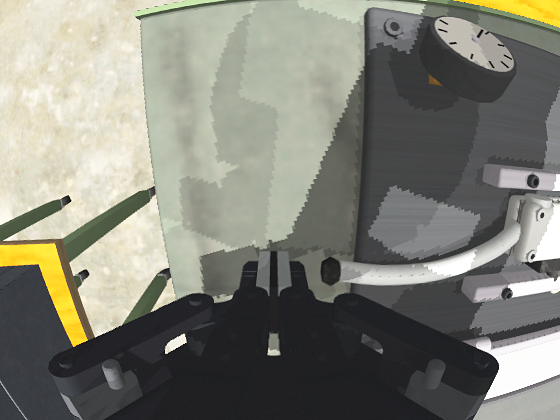

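Request:
move_arm(deltas=[{"translation":[10,0,0],"twist":0,"jaw":0},{"translation":[8,0,0],"twist":0,"jaw":0},{"translation":[5,0,0],"twist":0,"jaw":0},{"translation":[5,0,0],"twist":0,"jaw":0},{"translation":[5,0,0],"twist":0,"jaw":0},{"translation":[5,0,0],"twist":0,"jaw":0},{"translation":[5,0,0],"twist":0,"jaw":0}])

```text
time_s: 6.35
tcp_pos: [0.5078, -0.1961, 0.089]
eef_rot: [3.141, 0.0, 1.239]
force: [-0.8, -1.8, 0.7]
width: -0.004
```

Run:
```python
from h import *
s=get_state(); print(s['tcp_pos'],st(s['tcp_pos']),s['eef_rot'],s['force'])
im,c=snap('wrist','w4')
```

```text
[ 0.50776543 -0.19610172  0.08896295] [ 0.00853951 -0.14207688  0.08896295] [3.14149616e+00 9.72049879e-05 1.23878680e+00] [-0.84194197 -1.80671104  0.71922883]
```

View pics/w4.png

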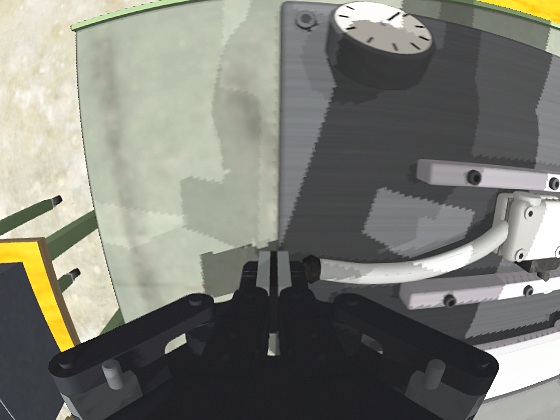

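Request:
move_arm(deltas=[{"translation":[4,0,0],"twist":0,"jaw":0},{"translation":[4,0,0],"twist":0,"jaw":0},{"translation":[3,0,0],"twist":0,"jaw":0},{"translation":[2,0,0],"twist":0,"jaw":0}])

```text
time_s: 6.8
tcp_pos: [0.5119, -0.1839, 0.0889]
eef_rot: [-3.142, 0.0, 1.239]
force: [-0.3, -1.8, -0.1]
width: -0.0
```

Request:
move_arm(deltas=[{"translation":[1.5,0,0],"twist":0,"jaw":0},{"translation":[1.5,0,0],"twist":0,"jaw":0}])

```text
time_s: 7.0
tcp_pos: [0.5129, -0.1812, 0.0889]
eef_rot: [3.142, 0.0, 1.239]
force: [-1.2, -1.7, 0.7]
width: 0.0
```

Run:
```python
from h import *
s=get_state(); print(s['tcp_pos'],st(s['tcp_pos']),s['eef_rot'],s['force'])
im,c=snap('top','t5');crop('pics/t5.png','pics/t5a.png',230,150,390,300,4)
im,c=snap('wrist','w5')
```

```text
[ 0.51288005 -0.18121844  0.08893248] [ 0.00852385 -0.12633931  0.08893248] [3.14157165e+00 8.90357478e-05 1.23887514e+00] [-1.17008243 -1.72683255  0.69130609]
```

View pics/w5.png

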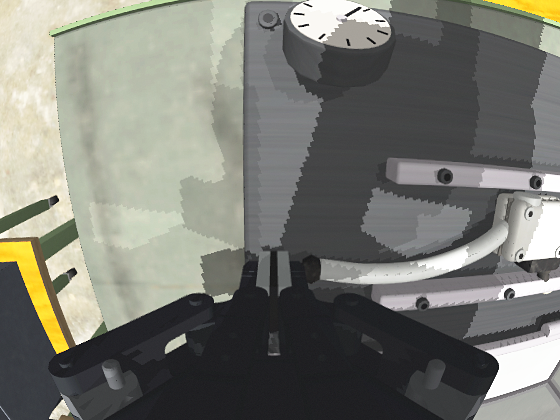

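View pics/t5a.png

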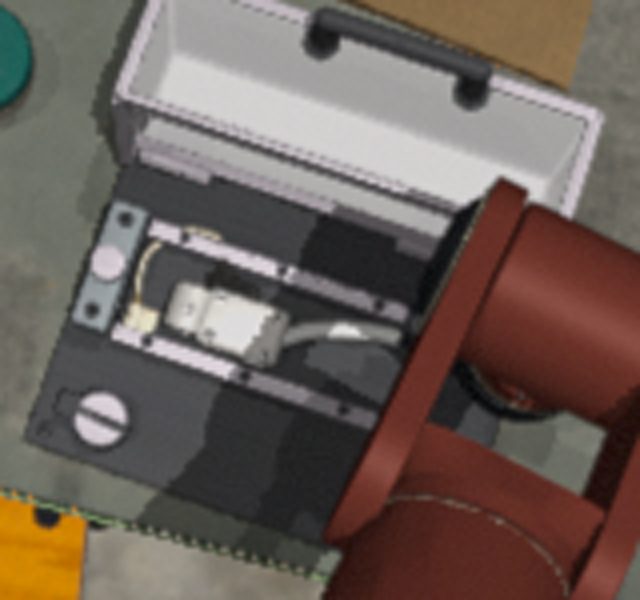

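Request:
move_arm(deltas=[{"translation":[1.5,0,0],"twist":0,"jaw":0},{"translation":[1.5,0,0],"twist":0,"jaw":0}])

```text
time_s: 7.3
tcp_pos: [0.5138, -0.1784, 0.0889]
eef_rot: [-3.142, 0.0, 1.239]
force: [0.6, -1.5, 1.1]
width: -0.003
```

Request:
move_arm(deltas=[{"translation":[1.5,0,0],"twist":0,"jaw":0}])

```text
time_s: 7.4
tcp_pos: [0.5143, -0.1772, 0.0889]
eef_rot: [3.141, 0.001, 1.239]
force: [-1.9, -5.1, 0.4]
width: 0.0
```

Request:
move_arm(deltas=[{"translation":[1.5,0,0],"twist":0,"jaw":0}])

```text
time_s: 7.5
tcp_pos: [0.5149, -0.1767, 0.0892]
eef_rot: [3.14, 0.003, 1.24]
force: [-2.0, -9.5, 0.2]
width: 0.001
```

Request:
move_arm(deltas=[{"translation":[0,0,0],"twist":0,"jaw":0},{"translation":[0,0,0],"twist":0,"jaw":0},{"translation":[-10,0,0],"twist":0,"jaw":0},{"translation":[-20,0,0],"twist":0,"jaw":0},{"translation":[-30,0,-10],"twist":0,"jaw":0},{"translation":[-20,0,-40],"twist":0,"jaw":0},{"translation":[0,0,-45],"twist":0,"jaw":0},{"translation":[0,0,-45],"twist":0,"jaw":0},{"translation":[0,0,-45],"twist":0,"jaw":0},{"translation":[0,0,-45],"twist":0,"jaw":0},{"translation":[0,0,0],"twist":0,"jaw":0},{"translation":[0,0,0],"twist":0,"jaw":0}])

```text
time_s: 8.7
tcp_pos: [0.4891, -0.2514, 0.3205]
eef_rot: [3.139, 0.0, 1.239]
force: [-0.2, 0.5, -1.4]
width: 0.001
```

Run:
```python
from h import *
s=get_state(); print(s['tcp_pos'],st(s['tcp_pos']),s['eef_rot'],s['force'])
im,c=snap('top','t6');crop('pics/t6.png','pics/t6a.png',230,140,390,290,4)
im,c=snap('side','s6');crop('pics/s6.png','pics/s6a.png',200,180,370,345,3.2)
im,c=snap('wrist','w6')
```

```text
[ 0.4890633  -0.2514421   0.32053415] [ 0.00889599 -0.20049092  0.32053415] [3.13859460e+00 3.55245691e-05 1.23896051e+00] [-0.21398018  0.54670982 -1.42656081]
```

View pics/w6.png

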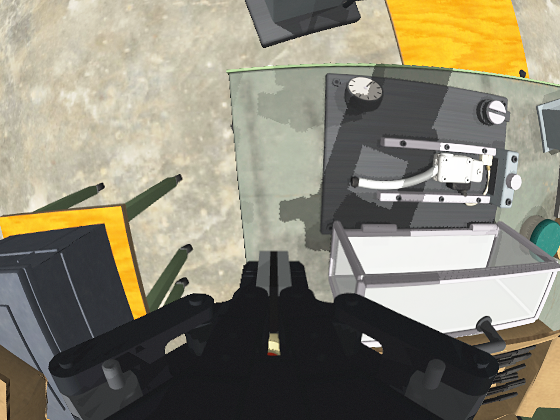

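View pics/t6a.png

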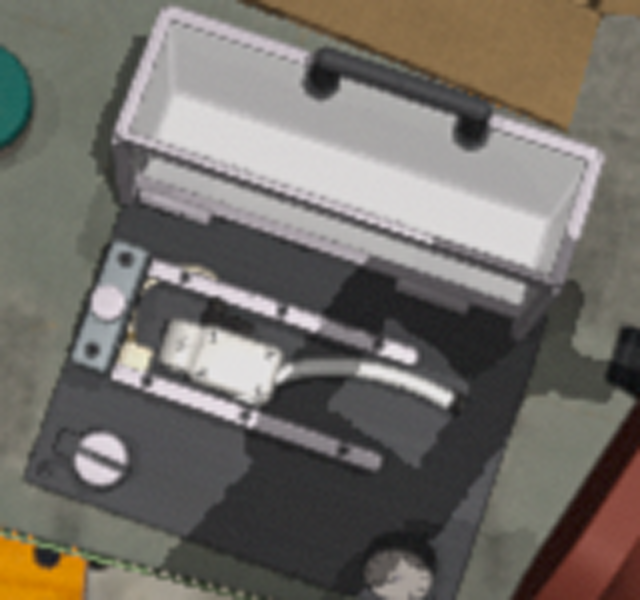

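View pics/s6a.png

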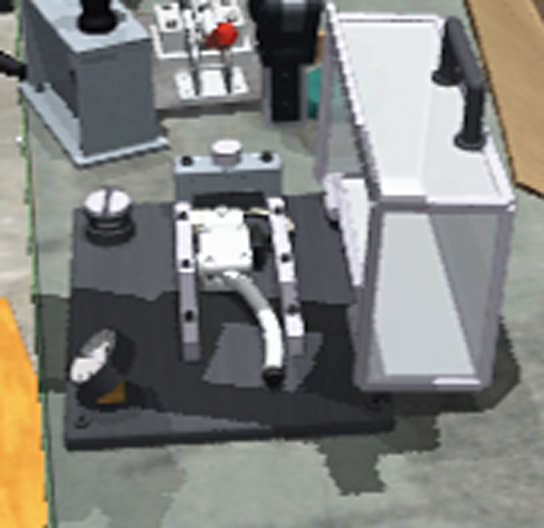

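Run:
```python
from h import *
from scipy.optimize import brentq
c=viewer.calibration('top'); cs=viewer.calibration('side')
T=lambda x,y:(230+(x+.5)/4-.5,140+(y+.5)/4-.5)
S=lambda x,y:(200+(x+.5)/3.2-.5,180+(y+.5)/3.2-.5)
b=onplane(c,T(461,402),.0205); print('ball',st(b))
for uv in [(404,83),(410,82)]:
  o,d=ray(c,T(*uv))
  def g(z):
    p=st(o+d*(z-o[2])/d[2]); return np.hypot(p[0]-.064,z-.026)-.174
  for a,bb in [(.1,.2),(.17,.25)]:
    try:
      z=brentq(g,.15,.21); p=st(o+d*(z-o[2])/d[2]); print(p, np.pi-np.arctan2(z-.026,p[0]-.064)-0,'joint',np.arctan2(p[0]-.064,z-.026)+np.pi/2-np.arctan2(58,164)); break
    except Exception as e: print(e,g(.15),g(.21))
print([st(t) if i==0 else t for i,t in enumerate(tri([ray(c,T(404,83)),ray(cs,S(466,83))]))])
for j in np.linspace(1.4,1.75,8):
    a=np.pi-np.arctan2(58,164)-j; p=wo([.064+.174*np.cos(a),-.015,.026+.174*np.sin(a)]); print(round(j,2),st(p),(proj(c,p)-[230,140])*4+1.5,(proj(cs,p)-[200,180])*3.2+1.1)
```

```text
ball [ 0.0077236 -0.1061292  0.0205   ]
[ 0.13374194 -0.0167097   0.18541161] 1.9832034259728724 joint 1.6432730565032518
[ 0.13543142 -0.01945904  0.18466176] 1.9938264855124535 joint 1.6538961160428332
[array([ 0.13865823, -0.01648997,  0.16333476]), [np.float64(0.0011158398082427125), np.float64(0.001115839808242777)]]
1.4 [ 0.09328921 -0.015       0.19751718] [377.85098008 149.72638726] [394.9041037   35.13477509]
1.45 [ 0.1018249  -0.015       0.19583897] [382.8827528  134.83626214] [408.88456851  36.88943644]
1.5 [ 0.11026603 -0.015       0.19373626] [387.76986402 120.39972492] [422.65868369  39.2805184 ]
1.55 [ 0.11859153 -0.015       0.1912143 ] [392.49574964 106.46545663] [436.18544025  42.29804539]
1.6 [ 0.12678058 -0.015       0.18827938] [397.0449239   93.07883123] [449.42506215  45.92988434]
1.65 [ 0.13481271 -0.015       0.18493886] [401.40305661  80.28169364] [462.33917081  50.16183356]
1.7 [ 0.14266785 -0.015       0.18120106] [405.55703535  68.11218298] [474.89093678  54.97772277]
1.75 [ 0.15032635 -0.015       0.17707535] [409.4950125   56.60460158] [487.04521761  60.35952301]
```

Request:
move_arm(deltas=[{"translation":[0,0,-20],"twist":8.2,"jaw":45},{"translation":[0,0,-20],"twist":8.2,"jaw":45},{"translation":[0,0,0],"twist":8.2,"jaw":45},{"translation":[0,0,0],"twist":8.2,"jaw":45},{"translation":[0,0,0],"twist":8.2,"jaw":45},{"translation":[0,0,0],"twist":8.2,"jaw":45},{"translation":[0,0,0],"twist":8.2,"jaw":45},{"translation":[0,0,0],"twist":8.2,"jaw":45},{"translation":[0,0,0],"twist":8.2,"jaw":45},{"translation":[0,0,0],"twist":8.2,"jaw":45},{"translation":[0,0,0],"twist":8.0,"jaw":45},{"translation":[25,-36,0],"twist":0,"jaw":45},{"translation":[25,-36,0],"twist":0,"jaw":45},{"translation":[0,0,0],"twist":0,"jaw":45},{"translation":[0,0,0],"twist":0,"jaw":45}])

```text
time_s: 10.35
tcp_pos: [0.5595, -0.1986, 0.3564]
eef_rot: [-3.141, 0.004, -0.33]
force: [-0.3, -0.4, -0.1]
width: 0.53
```

Run:
```python
from h import *
s=get_state(); print(s['tcp_pos'],st(s['tcp_pos']),s['eef_rot'],s['force'])
im,c=snap('wrist','w7'); print(proj(c,wo([.134,-.016,.185]),True))
crop('pics/side0.png','pics/s0b.png',300,130,520,310,3)
```

```text
[ 0.55947231 -0.19861522  0.35638478] [ 0.05824203 -0.12760007  0.35638478] [-3.14117216  0.00433646 -0.33014118] [-0.26130686 -0.36364604 -0.06008716]
[375.67282824  69.50830031]
```

View pics/w7.png

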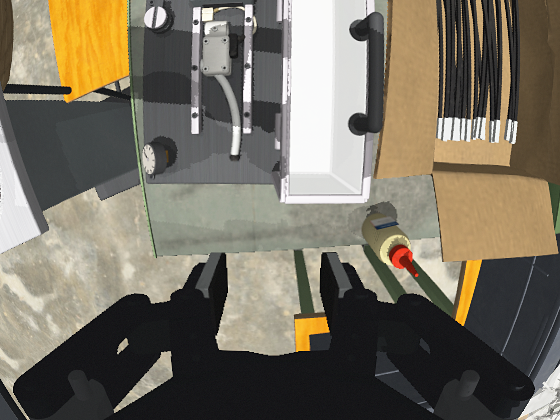

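View pics/s0b.png

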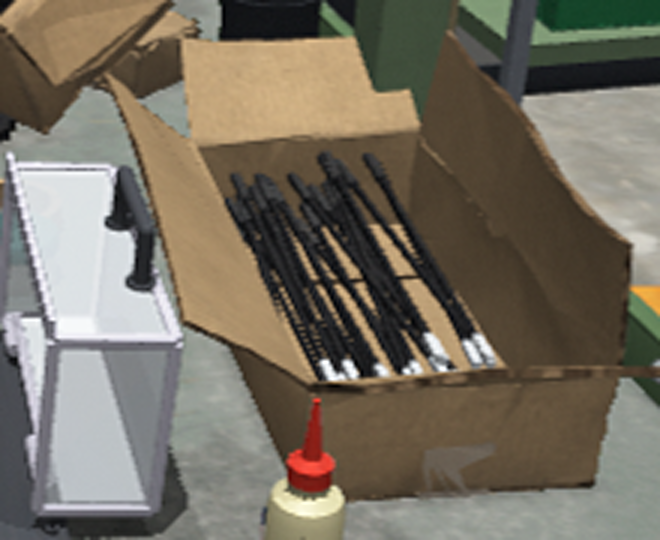

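Run:
```python
from h import *
c=viewer.calibration('top'); cs=viewer.calibration('side')
for a,b in [((213,112),(335.5,156)),((377,165),(361.5,236.5)),((383,135),(404,258))]:
    p,e=tri([ray(c,a),ray(cs,b)]); print(st(p),e)
```

```text
[0.16400558 0.25638096 0.15573699] [np.float64(0.000824326594472833), np.float64(0.0008243265944729787)]
[ 0.15745454 -0.11203284  0.14980315] [np.float64(0.007479039349264086), np.float64(0.007479039349264281)]
[ 0.24292241 -0.1085625   0.09554759] [np.float64(0.008431279896988995), np.float64(0.008431279896988938)]
```

Request:
move_arm(deltas=[{"translation":[25.3,-37,0],"twist":0,"jaw":28},{"translation":[25.3,-37,0],"twist":0,"jaw":28},{"translation":[25.2,-38,0],"twist":0,"jaw":28},{"translation":[0,0,25],"twist":0,"jaw":28},{"translation":[0,0,25],"twist":0,"jaw":28},{"translation":[0,0,0],"twist":0,"jaw":28},{"translation":[0,0,0],"twist":0,"jaw":28}])

```text
time_s: 11.1
tcp_pos: [0.6668, -0.1191, 0.3082]
eef_rot: [3.141, 0.002, -0.333]
force: [-0.6, -0.2, 1.4]
width: 0.326
```

Run:
```python
from h import *
s=get_state(); print(s['tcp_pos'],st(s['tcp_pos']),s['eef_rot'],s['force'])
im,c=snap('wrist','w8'); print(proj(c,wo([.134,-.016,.185]),True))
im,c=snap('side','s8');crop('pics/s8.png','pics/s8a.png',200,130,400,330,3)
im,c=snap('top','t8');crop('pics/t8.png','pics/t8a.png',230,140,390,290,4)
```

```text
[ 0.6668107  -0.11907521  0.30821936] [ 0.1337941  -0.01741827  0.30821936] [ 3.14136746e+00  2.00381656e-03 -3.33196239e-01] [-0.64226403 -0.15938275  1.36917119]
[274.09259043 230.98965283]
```

View pics/w8.png

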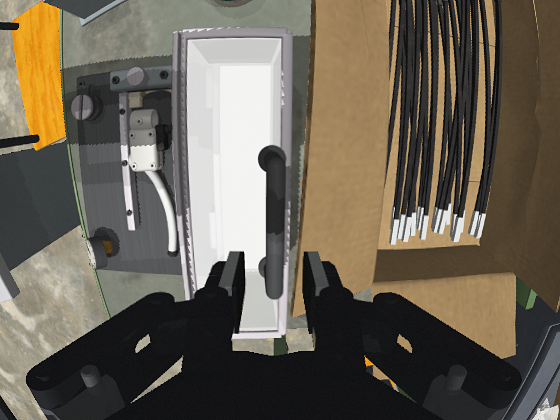

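View pics/s8a.png

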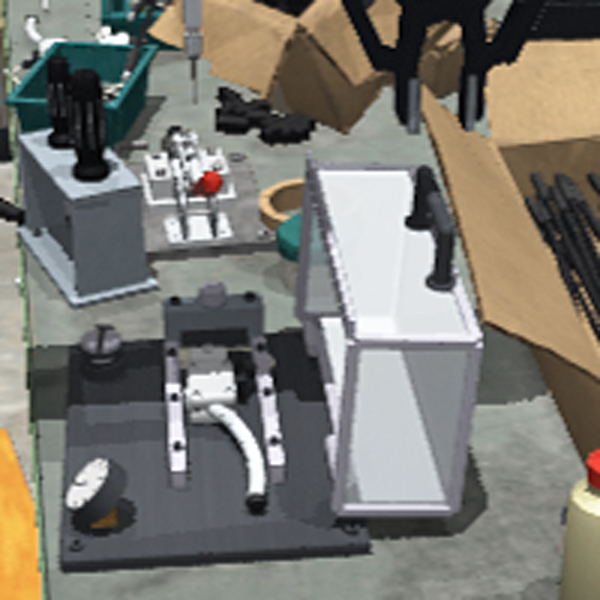

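Request:
move_arm(deltas=[{"translation":[0,0,25],"twist":0,"jaw":28},{"translation":[0,0,22],"twist":0,"jaw":28},{"translation":[0,0,15],"twist":0,"jaw":28},{"translation":[0,0,5],"twist":0,"jaw":28},{"translation":[0,0,0],"twist":0,"jaw":28}])

```text
time_s: 11.75
tcp_pos: [0.6675, -0.1183, 0.2418]
eef_rot: [3.142, 0.0, -0.332]
force: [0.6, 0.1, -0.2]
width: 0.328
```

Request:
move_arm(deltas=[{"translation":[0,0,0],"twist":0,"jaw":5},{"translation":[0,0,0],"twist":0,"jaw":5},{"translation":[0,0,0],"twist":0,"jaw":5},{"translation":[0,0,0],"twist":0,"jaw":5}], squeeze=30)

```text
time_s: 12.15
tcp_pos: [0.6682, -0.1184, 0.2436]
eef_rot: [-3.142, -0.002, -0.332]
force: [-0.6, 0.8, 4.2]
width: 0.128
```

Run:
```python
from h import *
s=get_state(); print(s['tcp_pos'],st(s['tcp_pos']),s['eef_rot'],s['force'],s['width']*85.4)
im,c=snap('wrist','w9')
im,c=snap('side','s9');crop('pics/s9.png','pics/s9a.png',200,130,400,330,3)
```

```text
[ 0.66817335 -0.11843284  0.24358615] [ 0.13487296 -0.01636685  0.24358615] [-3.14157734e+00 -2.40230368e-03 -3.31987917e-01] [-0.59624236  0.81283288  4.22646166] 10.971968085709035
```

View pics/w9.png

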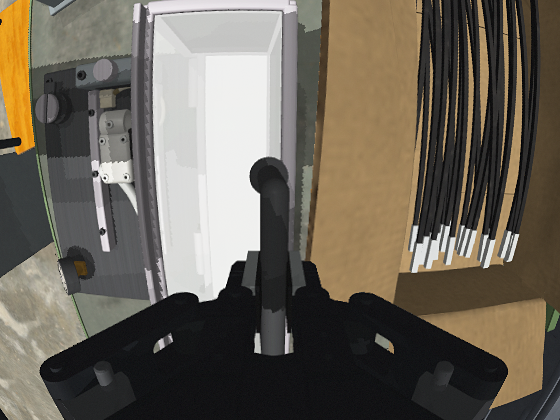

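View pics/s9a.png

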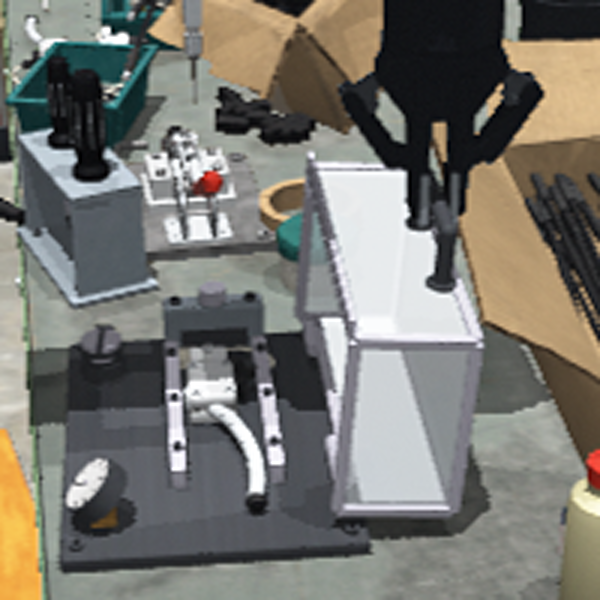

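Run:
```python
import numpy as np
a=np.radians(np.linspace(65.95,160.5,20)); x=.174*np.cos(a)*1e3; z=.174*np.sin(a)*1e3
for i in range(19): print(round(x[i+1]-x[i],1),round(z[i]-z[i+1],1))
```

```text
-14.1 -5.6
-14.5 -4.3
-14.8 -3.0
-15.0 -1.7
-15.1 -0.4
-15.1 0.9
-14.9 2.2
-14.7 3.5
-14.3 4.7
-13.9 6.0
-13.3 7.1
-12.6 8.3
-11.9 9.3
-11.0 10.3
-10.1 11.2
-9.1 12.1
-8.0 12.8
-6.9 13.5
-5.7 14.0
```

Request:
move_arm(deltas=[{"translation":[-14.1,0,-5.6],"twist":0,"jaw":5},{"translation":[-14.5,0,-4.3],"twist":0,"jaw":5},{"translation":[-14.8,0,-3.0],"twist":0,"jaw":5},{"translation":[-15,0,-1.7],"twist":0,"jaw":5},{"translation":[-15.1,0,-0.4],"twist":0,"jaw":5},{"translation":[-15.1,0,0.9],"twist":0,"jaw":5}])

```text
time_s: 12.85
tcp_pos: [0.5861, -0.0894, 0.2596]
eef_rot: [-3.139, -0.011, -0.332]
force: [4.1, 2.0, 6.5]
width: 0.123
```

Run:
```python
from h import *
s=get_state(); print(s['tcp_pos'],st(s['tcp_pos']),s['eef_rot'],s['force'],s['width']*85.4)
im,c=snap('side','s10');crop('pics/s10.png','pics/s10a.png',200,130,400,330,3)
```

```text
[ 0.58606515 -0.08941148  0.25961167] [ 0.04778943 -0.01569217  0.25961167] [-3.13934941 -0.01054036 -0.33190871] [4.05801328 1.98174111 6.50185645] 10.531195007684587
```

View pics/s10a.png

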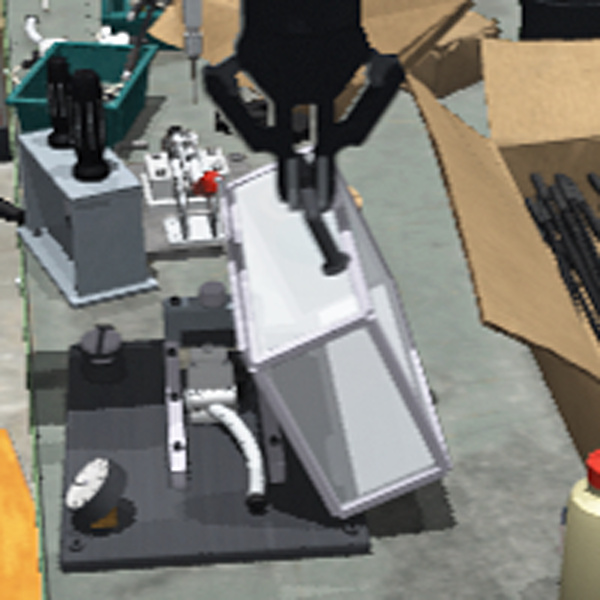

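Works well; continue.

Request:
move_arm(deltas=[{"translation":[-14.9,0,2.2],"twist":0,"jaw":5},{"translation":[-14.7,0,3.5],"twist":0,"jaw":5},{"translation":[-14.3,0,4.7],"twist":0,"jaw":5},{"translation":[-13.9,0,6],"twist":0,"jaw":5},{"translation":[-13.3,0,7.1],"twist":0,"jaw":5},{"translation":[-12.6,0,8.3],"twist":0,"jaw":5},{"translation":[-11.9,0,9.3],"twist":0,"jaw":5}])

```text
time_s: 13.6
tcp_pos: [0.495, -0.0575, 0.2165]
eef_rot: [-3.138, -0.007, -0.332]
force: [4.7, 2.6, 1.3]
width: 0.126
```

Request:
move_arm(deltas=[{"translation":[-11,0,10.3],"twist":0,"jaw":5},{"translation":[-10.1,0,11.2],"twist":0,"jaw":5},{"translation":[-9.1,0,12.1],"twist":0,"jaw":5},{"translation":[-8,0,12.8],"twist":0,"jaw":5}])

```text
time_s: 14.0
tcp_pos: [0.4585, -0.045, 0.1693]
eef_rot: [-3.138, -0.005, -0.332]
force: [6.6, 5.1, 1.9]
width: 0.122
```

Run:
```python
from h import *
s=get_state(); print(s['tcp_pos'],st(s['tcp_pos']),s['eef_rot'],s['force'],s['width']*85.4)
im,c=snap('side','s11');crop('pics/s11.png','pics/s11a.png',200,130,400,330,3)
```

```text
[ 0.45852762 -0.0450127   0.16929537] [-0.08725466 -0.01528678  0.16929537] [-3.1382072  -0.00503592 -0.33205378] [6.56833157 5.10927318 1.93757068] 10.406386862788292
```

View pics/s11a.png

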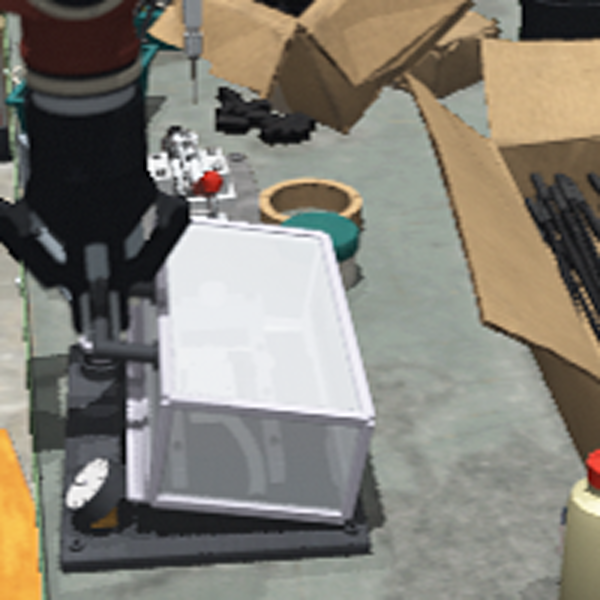

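Request:
move_arm(deltas=[{"translation":[-6.9,0,13.5],"twist":0,"jaw":5},{"translation":[-5,0,10],"twist":0,"jaw":5},{"translation":[0,0,2],"twist":0,"jaw":5}])

```text
time_s: 14.35
tcp_pos: [0.4467, -0.041, 0.1426]
eef_rot: [-3.138, -0.003, -0.332]
force: [3.4, 5.0, 2.4]
width: 0.126
```

Request:
move_arm(deltas=[{"translation":[0,0,3],"twist":0,"jaw":5},{"translation":[0,0,0],"twist":0,"jaw":5}])

```text
time_s: 14.55
tcp_pos: [0.4468, -0.0411, 0.1417]
eef_rot: [-3.139, 0.0, -0.332]
force: [-3.6, 6.0, 11.2]
width: 0.126
```

Request:
move_arm(deltas=[{"translation":[0,0,2],"twist":0,"jaw":5},{"translation":[0,0,0],"twist":0,"jaw":5}])

```text
time_s: 14.75
tcp_pos: [0.4469, -0.0411, 0.1416]
eef_rot: [-3.139, 0.001, -0.332]
force: [-9.8, 6.6, 24.3]
width: 0.125
```

Run:
```python
from h import *
s=get_state(); print(s['tcp_pos'],st(s['tcp_pos']),s['eef_rot'],s['force'],s['width']*85.4)
im,c=snap('side','s12');crop('pics/s12.png','pics/s12a.png',200,180,370,345,3.2)
```

```text
[ 0.44693908 -0.04108709  0.14156896] [-0.09948987 -0.01535264  0.14156896] [-3.13910292e+00  1.47857046e-03 -3.31883135e-01] [-9.82771174  6.63817333 24.31624147] 10.660349185146732
```

View pics/s12a.png

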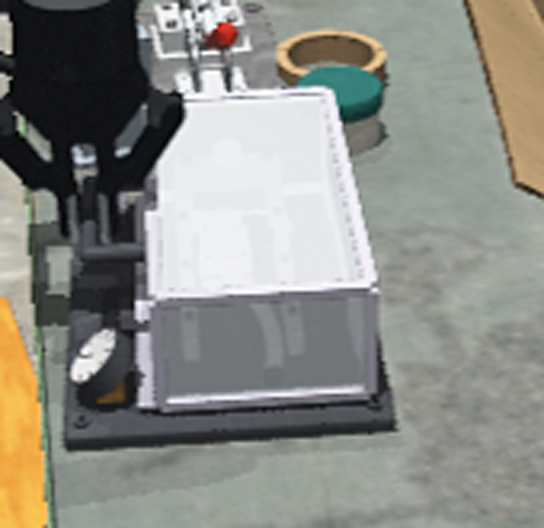

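Request:
move_arm(deltas=[{"translation":[0,0,-4],"twist":0,"jaw":12},{"translation":[0,0,0],"twist":0,"jaw":28},{"translation":[0,0,0],"twist":0,"jaw":28},{"translation":[0,0,0],"twist":0,"jaw":28},{"translation":[0,0,-20],"twist":0,"jaw":28},{"translation":[0,-10,-40],"twist":0,"jaw":28},{"translation":[4,-15,-40],"twist":0,"jaw":50},{"translation":[4,0,0],"twist":0,"jaw":50},{"translation":[0,0,0],"twist":0,"jaw":50},{"translation":[0,0,0],"twist":0,"jaw":50}])

```text
time_s: 15.8
tcp_pos: [0.461, -0.0209, 0.2402]
eef_rot: [3.141, 0.003, -0.332]
force: [0.8, 0.6, -0.1]
width: 0.584
```

Run:
```python
from h import *
s=get_state(); print(s['tcp_pos'],st(s['tcp_pos']),s['eef_rot'],s['force'])
im,c=snap('wrist','w13'); print(proj(c,wo([-.092,.080,.0395]),True))
import json; json.dump({k:(v.tolist() if hasattr(v,'tolist') else v) for k,v in c.items()},open('w13.json','w'))
im,c=snap('side','s13');crop('pics/s13.png','pics/s13a.png',200,180,370,345,3.2)
```

```text
[ 0.46096812 -0.02088652  0.24023283] [-0.09281099  0.00831738  0.24023283] [ 3.14105569e+00  3.03605805e-03 -3.32010399e-01] [ 0.7563026   0.6271057  -0.14433442]
[275.32674029 117.74948971]
```

View pics/w13.png

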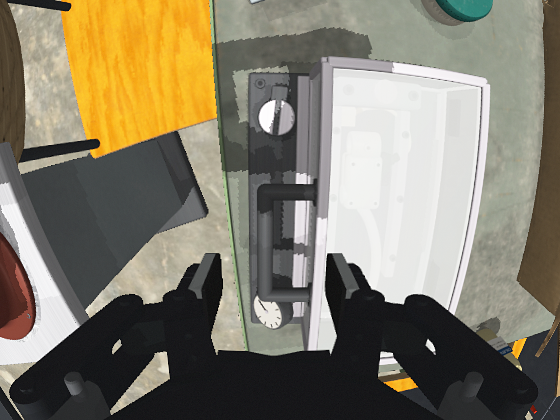

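View pics/s13a.png

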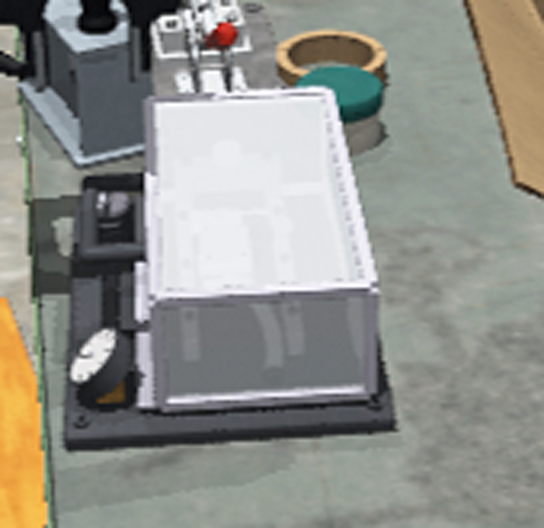

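Run:
```python
from h import *
import json
c=json.load(open('w13.json')); im=cv2.imread('pics/w13.png')
p=im[85:150,240:315]; cv2.imwrite('pics/w13a.png',cv2.resize(p,None,fx=8,fy=8,interpolation=cv2.INTER_CUBIC))
g=cv2.cvtColor(p,cv2.COLOR_BGR2GRAY); m=(g>140).astype(np.uint8)
n,l,stt,ce=cv2.connectedComponentsWithStats(m)
for i in range(1,n):
    if stt[i,4]>20: print(stt[i],ce[i]+[240,85])
```

```text
[  0   0   8  37 253] [243.05928854 102.39525692]
[ 19  15  20  33 416] [267.58894231 115.19230769]
[ 39  16  15  34 344] [285.22383721 117.54069767]
```

View pics/w13a.png

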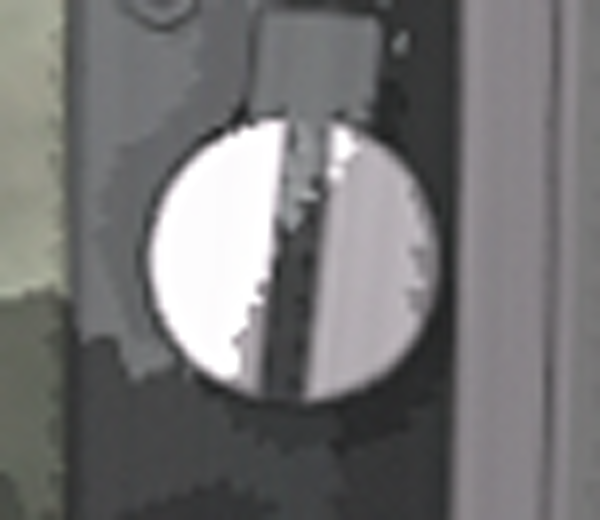

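Run:
```python
from h import *
import json
c=json.load(open('w13.json'))
W=lambda x,y: st(onplane(c,(240+(x+.5)/8-.5,85+(y+.5)/8-.5),.0395,True))
print('ctr',W(294,260.5), onplane(c,(276.3,117.1),.0395,True))
print('diam',W(148,260)-W(440,260),W(294,117)-W(294,404))
for a,b in [((287,125),(262,385)),((330,125),(304,390))]:
    d=W(*a)-W(*b); print(np.arctan2(d[0],d[1]))
```

```text
ctr [-0.09119074  0.08052232  0.0395    ] [0.486031   0.04687042 0.0395    ]
diam [-3.00258294e-02 -8.42882545e-05  0.00000000e+00] [-5.66009872e-05  2.99192851e-02  0.00000000e+00]
0.09332470857900564
0.09378984414904981
```

Request:
move_arm(deltas=[{"translation":[0,0,-30],"twist":-6.34,"jaw":50},{"translation":[0,0,-30],"twist":-6.34,"jaw":50},{"translation":[0,0,-20],"twist":-6.34,"jaw":50},{"translation":[12,-36,0],"twist":0,"jaw":50},{"translation":[12,-36,0],"twist":0,"jaw":50},{"translation":[12,-37,0],"twist":0,"jaw":50},{"translation":[12,-37,0],"twist":0,"jaw":50},{"translation":[13,-38,0],"twist":0,"jaw":50},{"translation":[13,-38,0],"twist":0,"jaw":50},{"translation":[0,0,0],"twist":0,"jaw":50},{"translation":[0,0,0],"twist":0,"jaw":50}])

```text
time_s: 17.0
tcp_pos: [0.5353, 0.2014, 0.3201]
eef_rot: [3.14, 0.003, 0.001]
force: [-0.1, 0.0, 0.5]
width: 0.585
```

Run:
```python
from h import *
s=get_state(); print(s['tcp_pos'],s['eef_rot'],s['force'])
im,c=snap('wrist','w14'); print(proj(c,[.5355,.2012,.183],True),proj(c,[.5355,.2012,.102],True))
im,c=snap('top','t14');crop('pics/t14.png','pics/t14a.png',110,170,270,290,5)
```

```text
[0.53532991 0.20136871 0.3201242 ] [3.14033629e+00 3.24552945e-03 1.30204472e-03] [-0.06258461  0.0253969   0.46437709]
[274.0634693  226.03146238] [274.2535847  197.22566396]
```

View pics/w14.png

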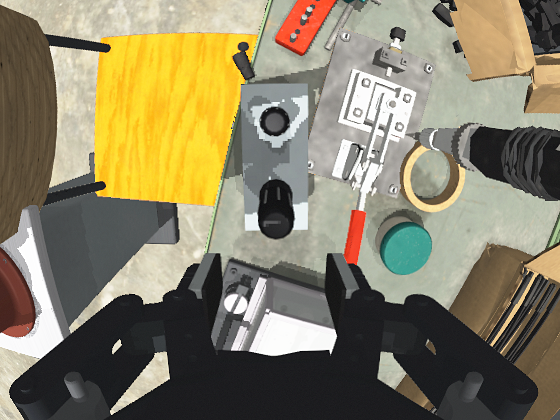

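Run:
```python
from h import *
c=viewer.calibration('top'); cs=viewer.calibration('side')
for a,b in [((144,168),(264,160)),((130,155),(262,125)),((143,168),(264,152))]: print(tri([ray(c,a),ray(cs,b)]))
crop('pics/top0.png','pics/x.png',90,130,230,260,5)
```

```text
(array([0.66806144, 0.29020337, 0.10854969]), [np.float64(0.004994769387718617), np.float64(0.004994769387718524)])
(array([0.66922528, 0.29163508, 0.20402045]), [np.float64(0.007355405841052306), np.float64(0.007355405841052442)])
(array([0.66418483, 0.28437558, 0.1332201 ]), [np.float64(0.002694275737037035), np.float64(0.002694275737037046)])
```

View pics/x.png

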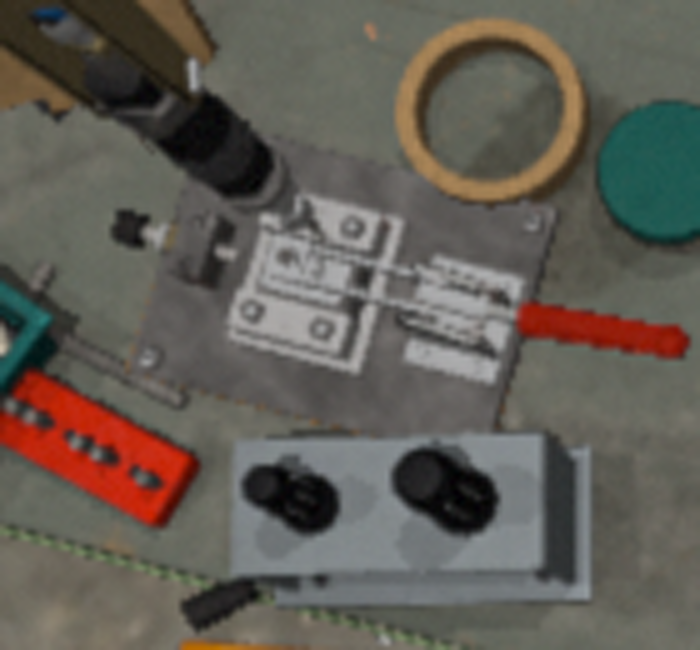

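Request:
move_arm(deltas=[{"translation":[0,0,30],"twist":0,"jaw":50},{"translation":[0,0,35],"twist":0,"jaw":50},{"translation":[0,0,30],"twist":0,"jaw":50},{"translation":[0,0,20],"twist":0,"jaw":50},{"translation":[0,0,11],"twist":0,"jaw":50},{"translation":[0,0,0],"twist":0,"jaw":50},{"translation":[0,0,0],"twist":0,"jaw":50}])

```text
time_s: 17.8
tcp_pos: [0.5363, 0.2007, 0.1971]
eef_rot: [-3.141, -0.001, -0.001]
force: [-1.0, -0.2, 0.6]
width: 0.581
```

Request:
move_arm(deltas=[{"translation":[0,0,0],"twist":0,"jaw":15},{"translation":[0,0,0],"twist":0,"jaw":15},{"translation":[0,0,0],"twist":0,"jaw":15},{"translation":[0,0,0],"twist":0,"jaw":15},{"translation":[0,0,0],"twist":0,"jaw":15}], squeeze=60)

```text
time_s: 18.3
tcp_pos: [0.5366, 0.2013, 0.198]
eef_rot: [-3.141, -0.002, 0.0]
force: [-1.8, -1.2, 5.3]
width: 0.303
```

Run:
```python
from h import *
s=get_state(); print(s['tcp_pos'],s['eef_rot'],s['force'],s['width']*85.4,s['joint_pos'])
im,c=snap('side','s15');crop('pics/s15.png','pics/s15a.png',170,100,330,240,4)
```

```text
[0.53656012 0.20130228 0.19804919] [-3.14133878e+00 -2.44746709e-03  2.94607528e-04] [-1.75835248 -1.20203563  5.33514668] 25.899548047321602 [ 2.29192957e-01  1.76597747e-02  1.83110540e+00 -3.20609065e-04
  1.29038625e+00  2.28986391e-01]
```

View pics/s15a.png

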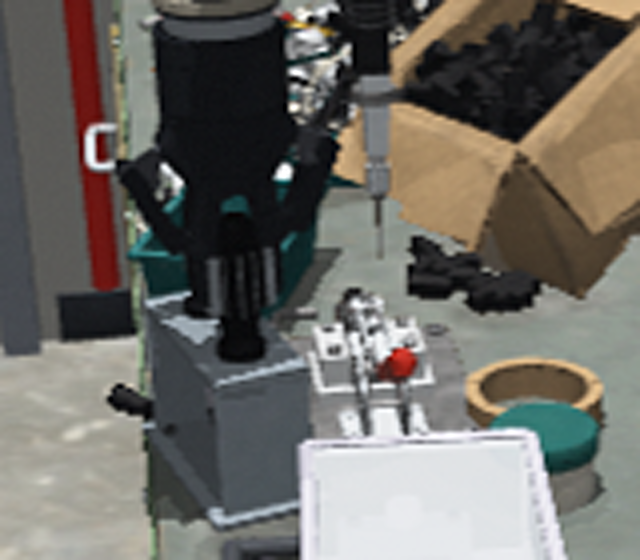

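Request:
move_arm(deltas=[{"translation":[0,0,-5],"twist":0,"jaw":15},{"translation":[0,0,-15],"twist":0,"jaw":15},{"translation":[0,0,-25],"twist":0,"jaw":15},{"translation":[0,0,-30],"twist":0,"jaw":15},{"translation":[0,0,-30],"twist":0,"jaw":15},{"translation":[0,0,-20],"twist":0,"jaw":15},{"translation":[0,0,-5],"twist":0,"jaw":15},{"translation":[0,0,0],"twist":0,"jaw":15},{"translation":[0,0,0],"twist":0,"jaw":15}])

```text
time_s: 19.25
tcp_pos: [0.5353, 0.201, 0.3245]
eef_rot: [3.141, 0.002, 0.0]
force: [-1.0, -0.2, -1.3]
width: 0.301
```

Run:
```python
from h import *
s=get_state(); print(s['tcp_pos'],s['eef_rot'],s['force'],s['width']*85.4)
im,c=snap('side','s16');crop('pics/s16.png','pics/s16a.png',170,80,330,220,4)
p=s['tcp_pos']-[0,0,.183]; print((proj(c,p)-[170,80])*4+1.5)
im,c=snap('wrist','w16'); u=proj(c,p,True);print(u)
crop('pics/w16.png','pics/w16a.png',220,140,330,240,6); print((u-[220,140])*6+2.5)
```

```text
[0.53525608 0.2010075  0.3245044 ] [3.14108916e+00 2.29696075e-03 9.02165167e-05] [-0.98492589 -0.21951958 -1.31886233] 25.67341184682949
[232.83891684 358.72579481]
[274.10732566 207.65155358]
[327.14395396 408.40932151]
```

View pics/s16a.png

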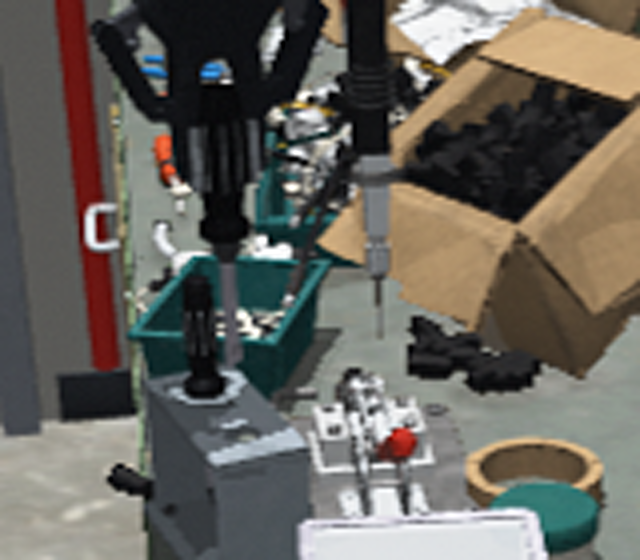

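View pics/w16a.png

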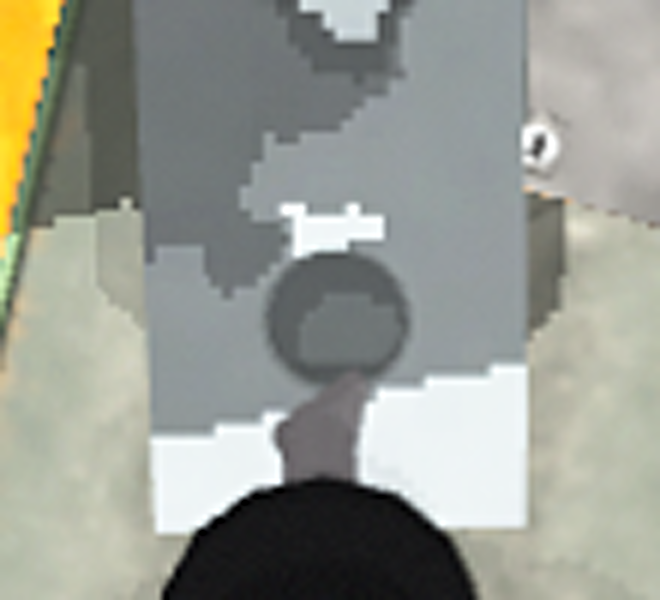

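Run:
```python
from h import *
c=viewer.calibration('wrist')
W=lambda x,y,z: onplane(c,(220+(x+.5)/6-.5,140+(y+.5)/6-.5),z,True)
a=W(280,432,.1415);b=W(365,378,.1415);d=b-a;print(a,b,np.linalg.norm(d),np.arctan2(d[1],d[0]))
print('hole',W(338,318,.095),W(266,318,.095)-W(411,318,.095))
```

```text
[0.52886977 0.19769925 0.1415    ] [0.54028576 0.20526191 0.1415    ] 0.013693734687488923 0.5850859365351255
hole [0.53683271 0.20275819 0.095     ] [-2.28116282e-02 -5.82793060e-05  0.00000000e+00]
```

Request:
move_arm(deltas=[{"translation":[-10,31,0],"twist":-8.03,"jaw":15},{"translation":[0,0,0],"twist":-8.03,"jaw":15},{"translation":[0,0,0],"twist":-8.03,"jaw":15},{"translation":[0,0,0],"twist":-8.03,"jaw":15}])

```text
time_s: 19.75
tcp_pos: [0.5253, 0.1698, 0.3244]
eef_rot: [-3.141, 0.002, 0.566]
force: [0.1, 0.0, -1.9]
width: 0.302
```

```bash
cat >> h.py <<'E'
def todelta(target):
    s=get_state(); Rm=Ro.from_euler('xyz',s['eef_rot']).as_matrix(); print('tcp',s['tcp_pos'],'rot',s['eef_rot'],'F',s['force'])
    print('tool delta mm', np.round(Rm.T@(np.array(target)-s['tcp_pos'])*1e3,1))
E
python3 - <<'E'
from h import *
todelta([.4865,.0469,.3245])
E
```

```text
tcp [0.52531346 0.16979182 0.32440806] rot [-3.14058816e+00  2.32682536e-03  5.66022191e-01] F [ 0.11680477  0.00700239 -1.90229816]
tool delta mm [-98.7  82.9   0.1]
```

Request:
move_arm(deltas=[{"translation":[-19.7,16.6,0],"twist":0,"jaw":15},{"translation":[-19.7,16.6,0],"twist":0,"jaw":15},{"translation":[-19.7,16.6,0],"twist":0,"jaw":15},{"translation":[-19.8,16.6,0],"twist":0,"jaw":15},{"translation":[-19.8,16.5,0],"twist":0,"jaw":15},{"translation":[0,0,25],"twist":0,"jaw":15},{"translation":[0,0,25],"twist":0,"jaw":15},{"translation":[0,0,20],"twist":0,"jaw":15},{"translation":[0,0,0],"twist":0,"jaw":15},{"translation":[0,0,0],"twist":0,"jaw":15},{"translation":[0,0,0],"twist":0,"jaw":15}])

```text
time_s: 20.85
tcp_pos: [0.4869, 0.0475, 0.2572]
eef_rot: [3.141, -0.001, 0.561]
force: [-0.1, -0.8, -0.5]
width: 0.3
```

Run:
```python
from h import *
todelta([.4865,.0469,.248])
s=get_state()
im,c=snap('wrist','w17'); p=s['tcp_pos']-[0,0,.183]; u=proj(c,p,True); v=proj(c,[.486,.0469,.0395],True); print(u,v)
x0,y0=int(u[0])-50,int(u[1])-60; print(x0,y0,'tip',(u-[x0,y0])*6+2.5,'stud',(v-[x0,y0])*6+2.5)
crop('pics/w17.png','pics/w17a.png',x0,y0,x0+100,y0+90,6)
im,c=snap('side','s17');crop('pics/s17.png','pics/s17a.png',190,150,300,260,5)
```

```text
tcp [0.48686523 0.04746399 0.25724508] rot [ 3.14054167e+00 -1.48814656e-03  5.60843728e-01] F [-0.10636077 -0.78342247 -0.48114467]
tool delta mm [-0.6  0.3  9.2]
[272.569343 207.40531 ] [271.48342085 197.17228829]
222 147 tip [305.91605801 364.93185997] stud [299.40052512 303.53372976]
```

View pics/w17a.png

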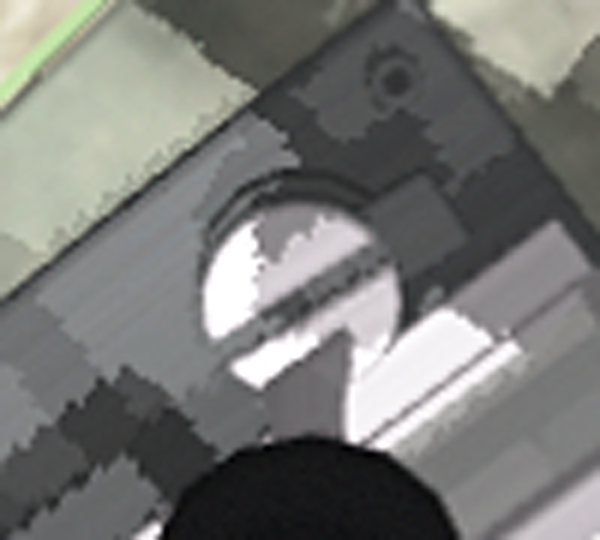

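View pics/s17a.png

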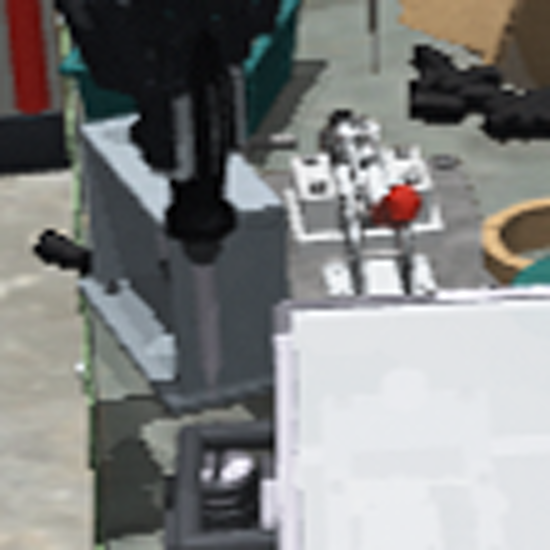

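Run:
```python
from h import *
c=viewer.calibration('wrist')
W=lambda x,y,z: onplane(c,(222+(x+.5)/6-.5,147+(y+.5)/6-.5),z,True)
s=get_state()
a=W(265,390,.0742);b=W(350,331,.0742);d=b-a;print(np.linalg.norm(d),np.arctan2(d[1],d[0]),(a+b)/2,'vs tcp',(a+b)/2-s['tcp_pos'])
a=W(238,337,.0395);b=W(372,247,.0395);d=b-a;print(np.linalg.norm(d),np.arctan2(d[1],d[0]))
a=W(262,367,.0395);b=W(395,260,.0395);d=b-a;print(np.linalg.norm(d),np.arctan2(d[1],d[0]))
print('stud',W(302,303,.0395), W(203,303,.0395)-W(401,303,.0395))
crop('pics/w17.png','pics/w17b.png',250,175,300,210,14)
```

```text
0.014126492697938527 1.1857770667718648 [0.48701186 0.04798577 0.0742    ] vs tcp [ 4.10867318e-05  5.06914236e-04 -1.83356686e-01]
0.024748187894334507 1.1660479498332168
0.026303554010121678 1.255412353917015
stud [0.48660975 0.04710922 0.0395    ] [-0.02550748 -0.01604443  0.        ]
```

View pics/w17b.png

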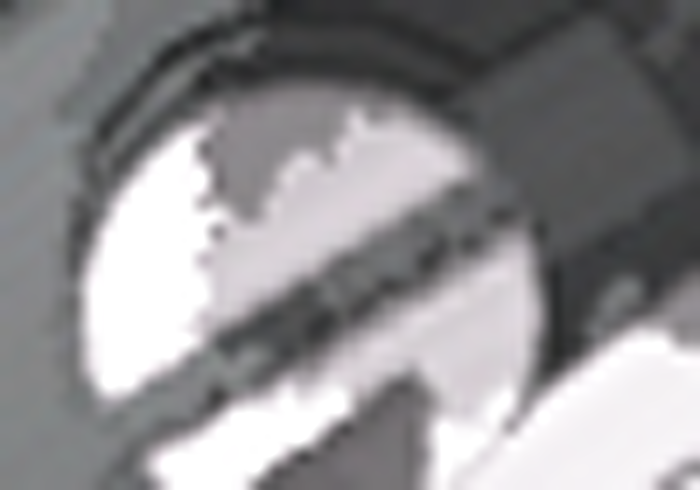

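Request:
move_arm(deltas=[{"translation":[-0.9,0.3,10],"twist":0,"jaw":15},{"translation":[0,0,10],"twist":0,"jaw":15},{"translation":[0,0,7],"twist":0,"jaw":15},{"translation":[0,0,2],"twist":0,"jaw":15},{"translation":[0,0,0],"twist":0,"jaw":15},{"translation":[0,0,0],"twist":0,"jaw":15}])

```text
time_s: 21.55
tcp_pos: [0.4858, 0.0467, 0.2271]
eef_rot: [3.141, -0.0, 0.561]
force: [0.2, -0.2, -1.4]
width: 0.302
```

Run:
```python
from h import *
todelta([.4863,.0468,.2229])
im,c=snap('wrist','w18')
crop('pics/w18.png','pics/w18b.png',235,170,315,225,9)
```

```text
tcp [0.48579971 0.04668917 0.22711612] rot [ 3.14145599e+00 -1.60198134e-04  5.60720670e-01] F [ 0.15352654 -0.22518702 -1.43840421]
tool delta mm [0.5 0.2 4.2]
```

View pics/w18b.png

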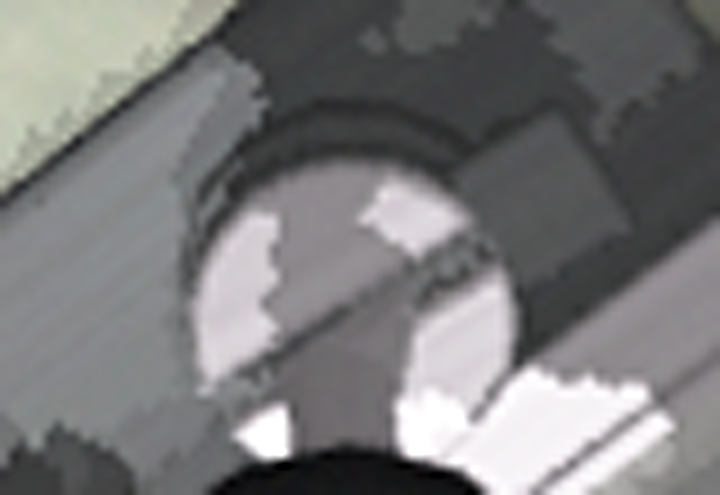

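Request:
move_arm(deltas=[{"translation":[0.4,0.1,2],"twist":0,"jaw":15},{"translation":[0,0,2],"twist":0,"jaw":15},{"translation":[0,0,1],"twist":0,"jaw":15},{"translation":[0,0,0],"twist":0,"jaw":15},{"translation":[0,0,0],"twist":0,"jaw":15}])

```text
time_s: 22.1
tcp_pos: [0.4861, 0.0468, 0.222]
eef_rot: [3.142, -0.0, 0.561]
force: [0.4, 1.1, -0.8]
width: 0.3
```

Request:
move_arm(deltas=[{"translation":[0,0,1],"twist":0,"jaw":15},{"translation":[0,0,0],"twist":0,"jaw":15}])

```text
time_s: 22.3
tcp_pos: [0.4861, 0.0468, 0.221]
eef_rot: [3.141, -0.0, 0.561]
force: [-1.1, 0.1, -1.2]
width: 0.298
```

Request:
move_arm(deltas=[{"translation":[0,0,1],"twist":0,"jaw":15},{"translation":[0,0,0],"twist":0,"jaw":15}])

```text
time_s: 22.5
tcp_pos: [0.4861, 0.0468, 0.22]
eef_rot: [3.141, -0.0, 0.561]
force: [1.0, -0.2, -0.1]
width: 0.299
```

Request:
move_arm(deltas=[{"translation":[0,0,1],"twist":0,"jaw":15},{"translation":[0,0,0],"twist":0,"jaw":15}])

```text
time_s: 22.7
tcp_pos: [0.4861, 0.0468, 0.2189]
eef_rot: [3.141, -0.0, 0.561]
force: [1.0, -0.1, -1.1]
width: 0.304
```

Request:
move_arm(deltas=[{"translation":[0,0,1],"twist":0,"jaw":15},{"translation":[0,0,0],"twist":0,"jaw":15}])

```text
time_s: 22.9
tcp_pos: [0.4862, 0.0468, 0.2181]
eef_rot: [3.141, -0.0, 0.561]
force: [0.2, 0.6, -1.9]
width: 0.3
```

Request:
move_arm(deltas=[{"translation":[0,0,0.6],"twist":0,"jaw":15},{"translation":[0,0,0],"twist":0,"jaw":15},{"translation":[0,0,0],"twist":0,"jaw":15}])

```text
time_s: 23.2
tcp_pos: [0.4862, 0.0468, 0.2177]
eef_rot: [3.141, -0.0, 0.561]
force: [0.2, -0.6, 1.5]
width: 0.302
```

Run:
```python
from h import *
todelta([.4863,.0468,.2229]); print(get_state()['moment'],get_state()['joint_pos'])
im,c=snap('wrist','w19')
crop('pics/w19.png','pics/w19b.png',235,170,315,225,9)
```

```text
tcp [0.48621038 0.04678829 0.21774837] rot [ 3.14128777e+00 -2.72536973e-04  5.60686178e-01] F [ 0.23655356 -0.56515998  1.51740358]
tool delta mm [ 0.1  0.  -5.2]
[-0.09108815 -0.03673464  0.01389704] [-5.65233824e-02 -2.13070242e-01  2.01017330e+00 -9.32825964e-05
  1.34409089e+00 -6.17188570e-01]
```

View pics/w19b.png

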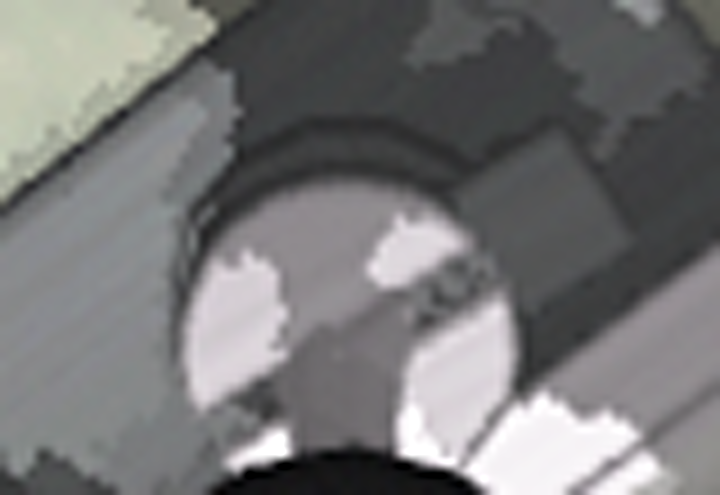

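Request:
move_arm(deltas=[{"translation":[0,0,0],"twist":5,"jaw":15},{"translation":[0,0,0],"twist":5,"jaw":15},{"translation":[0,0,0],"twist":5,"jaw":15},{"translation":[0,0,0],"twist":5,"jaw":15},{"translation":[0,0,0],"twist":5,"jaw":15},{"translation":[0,0,0],"twist":5,"jaw":15}])

```text
time_s: 23.85
tcp_pos: [0.4864, 0.0466, 0.2178]
eef_rot: [3.141, -0.001, 0.034]
force: [0.1, -1.6, 1.1]
width: 0.301
```

Run:
```python
from h import *
todelta([.4863,.0468,.2229]); print(get_state()['moment'])
im,c=snap('wrist','w20')
crop('pics/w20.png','pics/w20b.png',235,170,315,225,9)
```

```text
tcp [0.48642643 0.04659651 0.21778933] rot [ 3.14069064e+00 -1.22717858e-03  3.38595186e-02] F [ 0.05928806 -1.55193474  1.1490514 ]
tool delta mm [-0.1 -0.2 -5.1]
[-0.24351921 -0.17540755  0.07808446]
```

View pics/w20b.png

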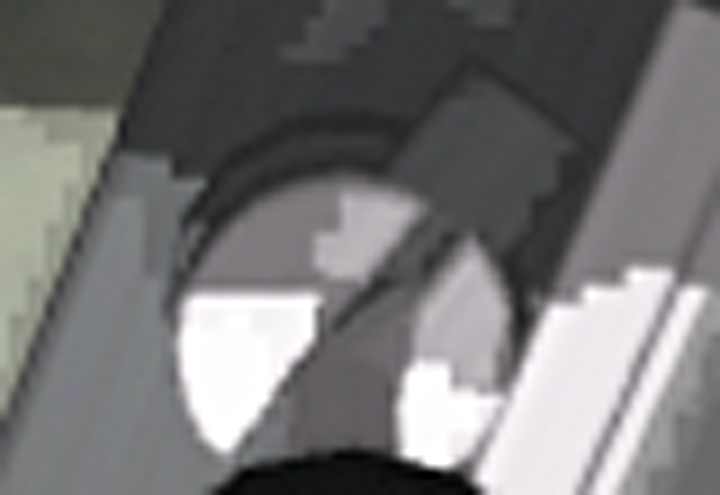

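Request:
move_arm(deltas=[{"translation":[0,0,0],"twist":5,"jaw":15},{"translation":[0,0,0],"twist":5,"jaw":15},{"translation":[0,0,0],"twist":5,"jaw":15},{"translation":[0,0,0],"twist":5,"jaw":15},{"translation":[0,0,0],"twist":5,"jaw":15},{"translation":[0,0,0],"twist":5,"jaw":15},{"translation":[0,0,0],"twist":5,"jaw":15},{"translation":[0,0,0],"twist":5,"jaw":15},{"translation":[0,0,0],"twist":5,"jaw":15},{"translation":[0,0,0],"twist":5,"jaw":15},{"translation":[0,0,0],"twist":5,"jaw":15}])

```text
time_s: 25.0
tcp_pos: [0.4863, 0.0465, 0.2177]
eef_rot: [3.141, -0.001, -0.925]
force: [-0.3, -2.3, 0.9]
width: 0.299
```

Run:
```python
from h import *
todelta([.4863,.0468,.2229]); print(get_state()['moment'])
im,c=snap('wrist','w21')
crop('pics/w21.png','pics/w21b.png',235,170,315,225,9)
```

```text
tcp [0.48626341 0.0464551  0.21767885] rot [ 3.14128465e+00 -1.40086458e-03 -9.24566709e-01] F [-0.31612853 -2.2907467   0.91034292]
tool delta mm [-0.2 -0.2 -5.2]
[-0.50247712 -0.1518122   0.13480087]
```

View pics/w21b.png

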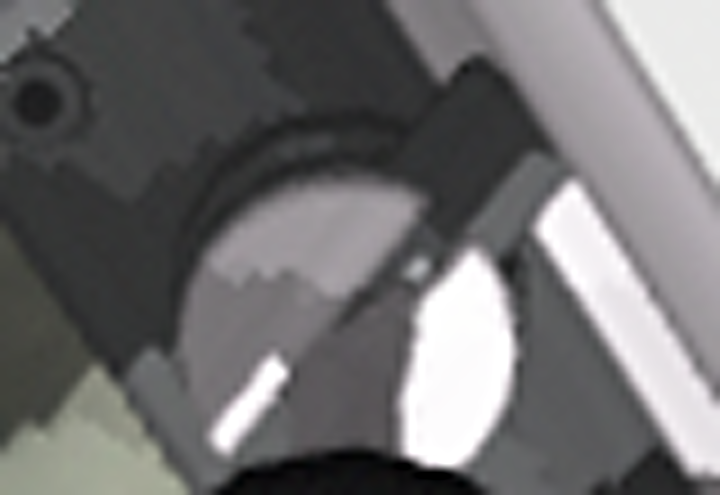

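Request:
move_arm(deltas=[{"translation":[0,0,0],"twist":5,"jaw":15},{"translation":[0,0,0],"twist":4,"jaw":15},{"translation":[0,0,0],"twist":0,"jaw":15}])

```text
time_s: 25.35
tcp_pos: [0.4862, 0.0465, 0.2176]
eef_rot: [3.141, -0.001, -1.077]
force: [-0.1, -1.4, 1.2]
width: 0.301
```

Run:
```python
from h import *
todelta([.4863,.0468,.2229]); print(get_state()['moment'])
im,c=snap('wrist','w22')
crop('pics/w22.png','pics/w22b.png',235,170,315,225,9)
```

```text
tcp [0.48622811 0.04648207 0.21764065] rot [ 3.14148041e+00 -1.23651538e-03 -1.07742267e+00] F [-0.0774603  -1.43866803  1.15633391]
tool delta mm [-0.2 -0.2 -5.3]
[-0.58761832 -0.13062239  0.05327357]
```

View pics/w22b.png

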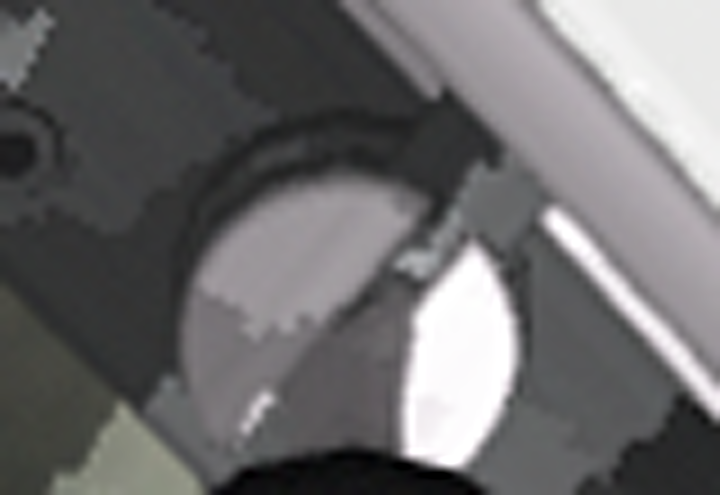

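Request:
move_arm(deltas=[{"translation":[0,0,0],"twist":4,"jaw":15},{"translation":[0,0,0],"twist":0,"jaw":15}])

```text
time_s: 25.6
tcp_pos: [0.4862, 0.0465, 0.2175]
eef_rot: [3.141, -0.001, -1.147]
force: [0.4, -3.2, 1.0]
width: 0.299
```

Run:
```python
from h import *
todelta([.4863,.0468,.2229]); print(get_state()['moment'])
```

```text
tcp [0.48617693 0.04651968 0.2175456 ] rot [ 3.14146634e+00 -1.02710139e-03 -1.14729478e+00] F [ 0.37312073 -3.22014555  1.00634371]
tool delta mm [-0.2 -0.2 -5.4]
[-0.79252351 -0.15091433  0.05463602]
```

Request:
move_arm(deltas=[{"translation":[0,0,0],"twist":4,"jaw":15},{"translation":[0,0,0],"twist":0,"jaw":15}])

```text
time_s: 25.8
tcp_pos: [0.4861, 0.0465, 0.2175]
eef_rot: [3.142, -0.001, -1.217]
force: [0.1, -3.1, 1.1]
width: 0.297
```

Run:
```python
from h import *
todelta([.4863,.0468,.2229]); print(get_state()['moment'])
im,c=snap('wrist','w23')
crop('pics/w23.png','pics/w23b.png',235,170,315,225,9)
```

```text
tcp [0.48614612 0.04654984 0.21750833] rot [ 3.14150286e+00 -9.00482222e-04 -1.21676777e+00] F [ 0.09879262 -3.08591005  1.13886196]
tool delta mm [-0.2 -0.2 -5.4]
[-0.89727933 -0.08669028  0.07512078]
```

View pics/w23b.png

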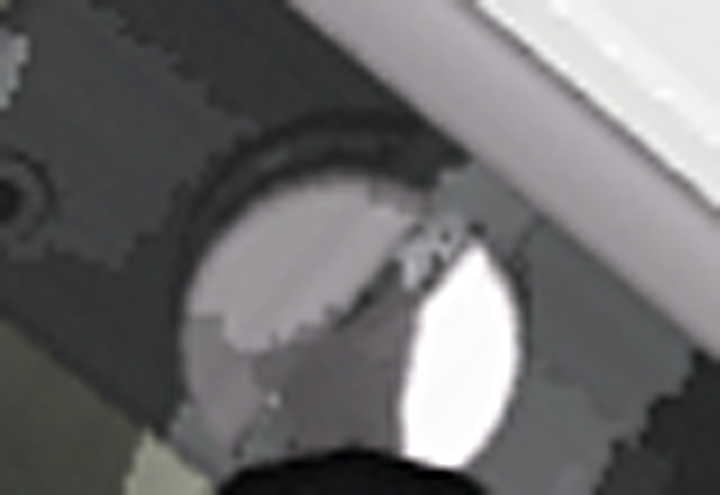

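Request:
move_arm(deltas=[{"translation":[0,0,0],"twist":4,"jaw":15},{"translation":[0,0,0],"twist":0,"jaw":15}])

```text
time_s: 26.05
tcp_pos: [0.4861, 0.0466, 0.2174]
eef_rot: [3.141, -0.001, -1.287]
force: [0.4, -3.1, 0.8]
width: 0.304
```

Run:
```python
from h import *
todelta([.4863,.0468,.2229]); print(get_state()['moment'])
```

```text
tcp [0.48608191 0.04662027 0.21744106] rot [ 3.14143336e+00 -6.44971580e-04 -1.28676008e+00] F [ 0.37648303 -3.06019784  0.78602339]
tool delta mm [-0.1 -0.3 -5.5]
[-0.88182358 -0.12902812  0.09452749]
```

Request:
move_arm(deltas=[{"translation":[0,0,0],"twist":4,"jaw":15},{"translation":[0,0,0],"twist":0,"jaw":15}])

```text
time_s: 26.25
tcp_pos: [0.4861, 0.0467, 0.2174]
eef_rot: [3.141, -0.001, -1.356]
force: [0.4, -2.6, 0.9]
width: 0.304
```

Run:
```python
from h import *
todelta([.4863,.0468,.2229]); print(get_state()['moment'])
im,c=snap('wrist','w24')
crop('pics/w24.png','pics/w24b.png',235,170,315,225,9)
W=lambda x,y,z: onplane(c,(235+(x+.5)/9-.5,170+(y+.5)/9-.5),z,True)
```

```text
tcp [0.48605163 0.04666444 0.21742149] rot [ 3.14135724e+00 -5.30090034e-04 -1.35607336e+00] F [ 0.35816504 -2.62463382  0.9076099 ]
tool delta mm [-0.1 -0.3 -5.5]
[-0.90494635 -0.12099206  0.19265125]
```

View pics/w24b.png

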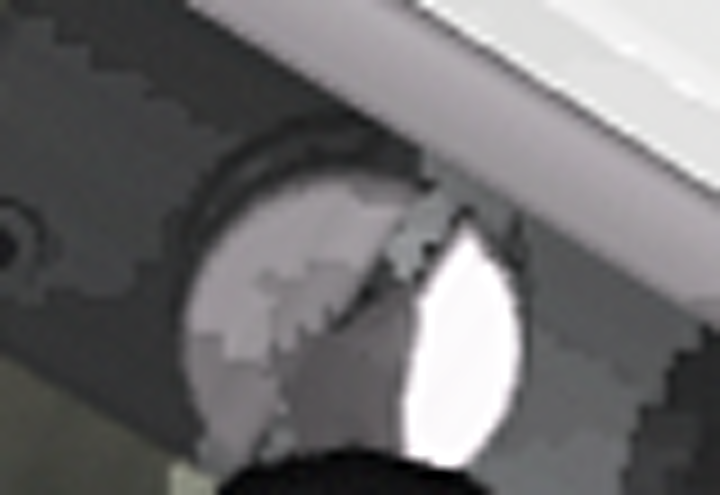

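Run:
```python
from h import *
c=viewer.calibration('wrist')
W=lambda x,y,z: onplane(c,(235+(x+.5)/9-.5,170+(y+.5)/9-.5),z,True)
for a,b,z in [((330,325),(435,185),.0395),((415,290),(465,215),.0395),((225,0),(690,300),.021)]:
    d=W(*b,z)-W(*a,z); an=np.arctan2(d[1],d[0]); print(an, 'lock',1.239-an)
```

```text
-0.4104880890454092 lock 1.6494880890454093
-0.35209890234523394 lock 1.591098902345234
-1.9333718334801926 lock 3.1723718334801925
```

Request:
move_arm(deltas=[{"translation":[0,0,0],"twist":4,"jaw":15},{"translation":[0,0,0],"twist":0,"jaw":15},{"translation":[0,0,0],"twist":0,"jaw":15}])

```text
time_s: 26.6
tcp_pos: [0.486, 0.0467, 0.2174]
eef_rot: [3.141, -0.0, -1.426]
force: [-0.5, -3.8, 1.7]
width: 0.301
```

Run:
```python
from h import *
todelta([.4863,.0468,.2229]); print(get_state()['moment'])
```

```text
tcp [0.48604633 0.04671483 0.21738359] rot [ 3.14138315e+00 -4.57518324e-04 -1.42590012e+00] F [-0.47832803 -3.82734253  1.70811483]
tool delta mm [-0.  -0.3 -5.5]
[-1.08201575 -0.03589486  0.2978809 ]
```

Request:
move_arm(deltas=[{"translation":[0,0,0],"twist":-5,"jaw":15},{"translation":[0,0,0],"twist":-4,"jaw":15},{"translation":[0,0,-3],"twist":0,"jaw":15},{"translation":[0,0,-4],"twist":0,"jaw":15},{"translation":[0,0,-8],"twist":0,"jaw":15},{"translation":[0,0,-20],"twist":0,"jaw":15},{"translation":[0,0,-30],"twist":0,"jaw":15},{"translation":[0,0,-30],"twist":0,"jaw":15},{"translation":[0,0,-15],"twist":0,"jaw":15},{"translation":[0,0,0],"twist":0,"jaw":15},{"translation":[0,0,0],"twist":0,"jaw":15}])

```text
time_s: 27.7
tcp_pos: [0.4858, 0.0471, 0.3267]
eef_rot: [3.141, 0.001, -1.272]
force: [-1.4, -0.5, -2.0]
width: 0.3
```

Run:
```python
from h import *
todelta([.4863,.0468,.2229]); print(get_state()['moment'])
s=get_state()
im,c=snap('wrist','w25'); p=s['tcp_pos']-[0,0,.1834]; u=proj(c,p,True); v=proj(c,[.486,.0469,.0395],True); 
x0,y0=int(u[0])-50,int(u[1])-60; print(x0,y0,'tip',(u-[x0,y0])*6+2.5,'stud',(v-[x0,y0])*6+2.5)
crop('pics/w25.png','pics/w25a.png',x0,y0,x0+100,y0+90,6)
im,c=snap('side','s25');crop('pics/s25.png','pics/s25a.png',190,130,320,270,4)
```

```text
tcp [0.48580377 0.04708503 0.32670293] rot [ 3.14096982e+00  9.57513242e-04 -1.27186778e+00] F [-1.40954459 -0.5414323  -2.01472154]
tool delta mm [  0.5  -0.5 103.8]
[-0.01306142  0.07284722 -0.00904132]
224 146 tip [302.70435577 367.73821196] stud [303.91953496 217.28967588]
```

View pics/w25a.png

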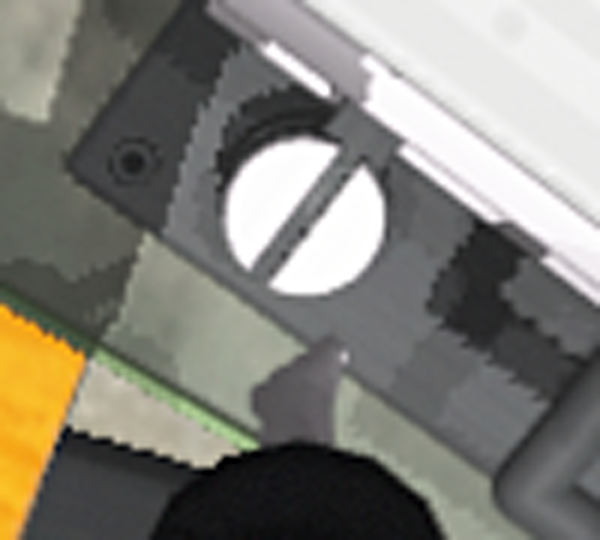

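View pics/s25a.png

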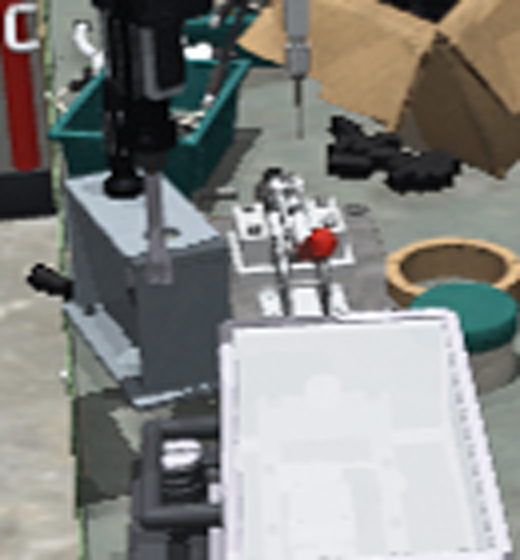

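Run:
```python
from h import *
c=viewer.calibration('wrist')
W=lambda x,y,z: onplane(c,(224+(x+.5)/6-.5,146+(y+.5)/6-.5),z,True)
for a,b,z in [((253,275),(338,145),.0395),((275,286),(362,162),.0395)]:
    d=W(*b,z)-W(*a,z); an=np.arctan2(d[1],d[0]); print(an, 'lock',1.239-an)
print('tip edge', W(255,390,.1433),W(335,342,.1433))
print('stud',W(305,217,.0395))
```

```text
-0.26988405008327276 lock 1.5088840500832728
-0.29974287205328254 lock 1.5387428720532825
tip edge [0.48037077 0.05230476 0.1433    ] [0.48994311 0.044027   0.1433    ]
stud [0.48516176 0.0466831  0.0395    ]
```

Request:
move_arm(deltas=[{"translation":[0,0,0],"twist":-8.1,"jaw":15},{"translation":[0,0,0],"twist":-8.1,"jaw":15},{"translation":[0,0,0],"twist":-8.1,"jaw":15},{"translation":[0,0,0],"twist":-8.1,"jaw":15},{"translation":[0,0,0],"twist":-8.1,"jaw":15},{"translation":[0,0,0],"twist":-8.1,"jaw":15},{"translation":[0,0,0],"twist":-8.1,"jaw":15},{"translation":[0,0,0],"twist":-8.1,"jaw":15},{"translation":[0,0,0],"twist":-8.1,"jaw":15},{"translation":[0,0,0],"twist":0,"jaw":15}])

```text
time_s: 28.8
tcp_pos: [0.4855, 0.0469, 0.3254]
eef_rot: [-3.141, 0.003, 0.0]
force: [0.0, -0.5, -1.4]
width: 0.304
```

Run:
```python
from h import *
todelta([.5362,.2008,.3267])
```

```text
tcp [0.48548695 0.0469056  0.32541487] rot [-3.14117763e+00  3.37563663e-03  1.03805661e-04] F [ 0.00914686 -0.45724203 -1.3711687 ]
tool delta mm [  50.7 -153.9   -1.4]
```

Request:
move_arm(deltas=[{"translation":[8.4,-25.6,0],"twist":0,"jaw":15},{"translation":[8.4,-25.6,0],"twist":0,"jaw":15},{"translation":[8.4,-25.6,0],"twist":0,"jaw":15},{"translation":[8.5,-25.7,0],"twist":0,"jaw":15},{"translation":[8.5,-25.7,0],"twist":0,"jaw":15},{"translation":[8.5,-25.7,0],"twist":0,"jaw":15},{"translation":[0,0,12],"twist":0,"jaw":15},{"translation":[0,0,12],"twist":0,"jaw":15},{"translation":[0,0,0],"twist":0,"jaw":15},{"translation":[0,0,0],"twist":0,"jaw":15}])

```text
time_s: 29.8
tcp_pos: [0.5362, 0.1999, 0.3021]
eef_rot: [3.141, 0.002, -0.001]
force: [-0.4, 0.6, 0.0]
width: 0.301
```

Run:
```python
from h import *
todelta([.5362,.2008,.3267])
s=get_state()
im,c=snap('wrist','w26'); p=s['tcp_pos']-[0,0,.1834]; u=proj(c,p,True); v=proj(c,[.5364,.2018,.095],True); 
x0,y0=220,150; print('tip',(u-[x0,y0])*6+2.5,'hole',(v-[x0,y0])*6+2.5)
crop('pics/w26.png','pics/w26a.png',x0,y0,x0+110,y0+90,6)
im,c=snap('side','s26');crop('pics/s26.png','pics/s26a.png',180,130,280,230,6)
```

```text
tcp [0.53615786 0.19986851 0.30209285] rot [ 3.14090167e+00  2.25827422e-03 -1.36723686e-03] F [-0.4257394   0.62218863  0.0335405 ]
tool delta mm [ -0.   -0.9 -24.6]
tip [325.08937318 346.88955607] hole [327.07670557 290.6527615 ]
```

View pics/w26a.png

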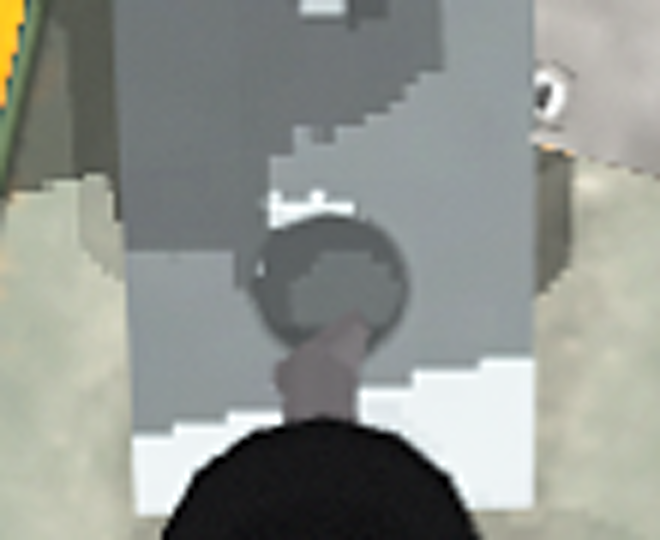

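View pics/s26a.png

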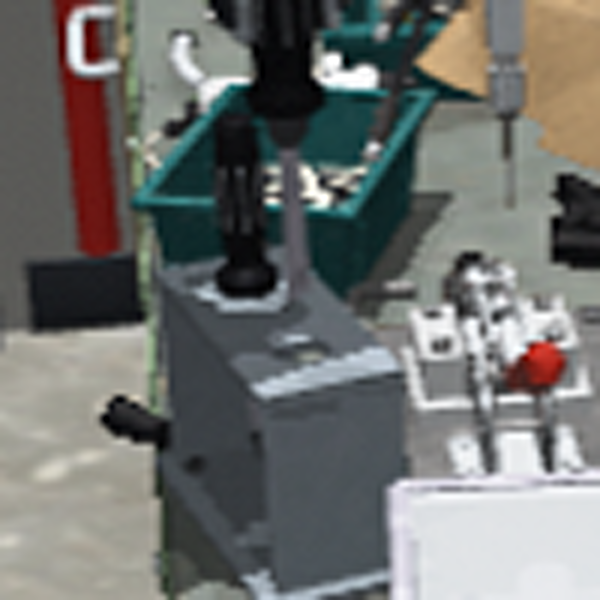

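Run:
```python
from h import *
c=viewer.calibration('wrist'); s=get_state()
W=lambda x,y,z: onplane(c,(220+(x+.5)/6-.5,150+(y+.5)/6-.5),z,True)
print('hole',W(330,286,.095),np.linalg.norm(W(250,286,.095)-W(410,286,.095)),np.linalg.norm(W(330,215,.095)-W(330,358,.095)))
z=s['tcp_pos'][2]-.1834
a=W(278,376,z);b=W(366,320,z);print('tip',(a+b)/2,np.linalg.norm(a-b),'tcp',s['tcp_pos'])
```

```text
hole [0.53798482 0.20246977 0.095     ] 0.023558843364932455 0.02168737140831311
tip [0.53680603 0.20004211 0.12029389] 0.014240856809836866 tcp [0.53674125 0.20008539 0.30369389]
```

Request:
move_arm(deltas=[{"translation":[0.6,-1.8,5],"twist":0,"jaw":15},{"translation":[0,0,15],"twist":0,"jaw":15},{"translation":[0,0,15],"twist":0,"jaw":15},{"translation":[0,0,10],"twist":0,"jaw":15},{"translation":[0,0,0],"twist":0,"jaw":15},{"translation":[0,0,0],"twist":0,"jaw":15}])

```text
time_s: 30.5
tcp_pos: [0.5371, 0.2025, 0.2577]
eef_rot: [3.141, 0.001, 0.0]
force: [-0.2, -0.2, -1.6]
width: 0.299
```

Run:
```python
from h import *
todelta([.5368,.2018,.198])
im,c=snap('wrist','w27'); crop('pics/w27.png','pics/w27a.png',220,150,330,240,6)
im,c=snap('side','s27');crop('pics/s27.png','pics/s27a.png',180,130,280,230,6)
```

```text
tcp [0.53712216 0.20252237 0.25771103] rot [3.14132083e+00 1.11312098e-03 4.65329653e-04] F [-0.22618395 -0.24967852 -1.56368687]
tool delta mm [-0.3  0.7 59.7]
```

View pics/w27a.png

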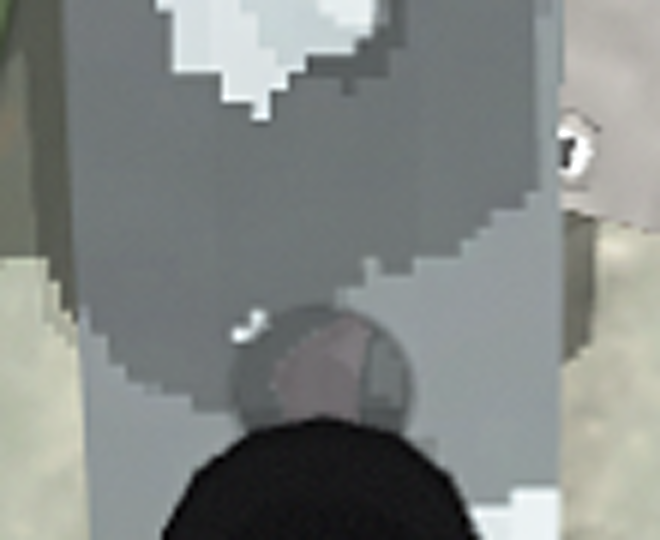

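View pics/s27a.png

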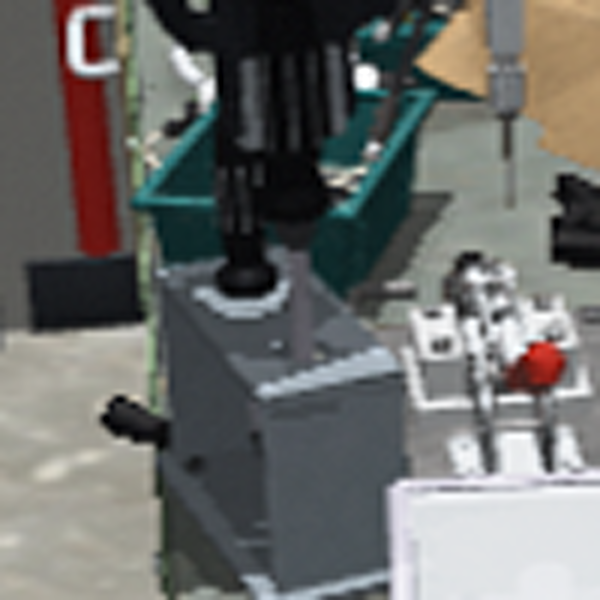

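Request:
move_arm(deltas=[{"translation":[-0.2,0.4,12],"twist":0,"jaw":15},{"translation":[0,0,12],"twist":0,"jaw":15},{"translation":[0,0,10],"twist":0,"jaw":15},{"translation":[0,0,8],"twist":0,"jaw":15},{"translation":[0,0,6],"twist":0,"jaw":15},{"translation":[0,0,0],"twist":0,"jaw":15}])

```text
time_s: 31.2
tcp_pos: [0.5365, 0.202, 0.2089]
eef_rot: [3.141, 0.002, 0.0]
force: [0.4, -0.5, -1.6]
width: 0.301
```

Request:
move_arm(deltas=[{"translation":[0,0,4],"twist":0,"jaw":15},{"translation":[0,0,3],"twist":0,"jaw":15},{"translation":[0,0,0],"twist":0,"jaw":15},{"translation":[0,0,0],"twist":0,"jaw":15}])

```text
time_s: 31.6
tcp_pos: [0.5372, 0.2022, 0.2036]
eef_rot: [-3.142, -0.0, 0.0]
force: [0.8, -0.7, -0.9]
width: 0.304
```

Request:
move_arm(deltas=[{"translation":[0,0,2.5],"twist":0,"jaw":15},{"translation":[0,0,1],"twist":0,"jaw":15},{"translation":[0,0,0],"twist":0,"jaw":15}])

```text
time_s: 31.9
tcp_pos: [0.537, 0.2021, 0.1997]
eef_rot: [3.142, 0.0, 0.0]
force: [-0.4, 0.6, -0.7]
width: 0.301
```

Request:
move_arm(deltas=[{"translation":[0,0,1],"twist":0,"jaw":15},{"translation":[0,0,0],"twist":0,"jaw":15}])

```text
time_s: 32.1
tcp_pos: [0.537, 0.2021, 0.1988]
eef_rot: [3.142, 0.0, 0.0]
force: [0.3, -0.8, -0.5]
width: 0.3
```

Request:
move_arm(deltas=[{"translation":[0,0,1],"twist":0,"jaw":15},{"translation":[0,0,0],"twist":0,"jaw":15}])

```text
time_s: 32.3
tcp_pos: [0.5372, 0.2022, 0.1981]
eef_rot: [-3.141, -0.0, 0.0]
force: [-0.4, -0.4, -0.1]
width: 0.297
```

Request:
move_arm(deltas=[{"translation":[0,0,1],"twist":0,"jaw":15},{"translation":[0,0,0],"twist":0,"jaw":15}])

```text
time_s: 32.5
tcp_pos: [0.5373, 0.2023, 0.1981]
eef_rot: [-3.142, -0.0, 0.001]
force: [-2.9, -1.0, 5.3]
width: 0.301
```

Request:
move_arm(deltas=[{"translation":[0,0,0],"twist":0,"jaw":32},{"translation":[0,0,0],"twist":0,"jaw":40},{"translation":[0,0,0],"twist":0,"jaw":48},{"translation":[0,0,0],"twist":0,"jaw":48},{"translation":[0,0,0],"twist":0,"jaw":48}])

```text
time_s: 33.0
tcp_pos: [0.5371, 0.2021, 0.1967]
eef_rot: [3.142, 0.0, 0.0]
force: [0.1, 0.1, -0.2]
width: 0.563
```

Run:
```python
from h import *
todelta([.5368,.2018,.198])
im,c=snap('side','s28');crop('pics/s28.png','pics/s28a.png',180,130,280,230,6)
```

```text
tcp [0.53706132 0.2021242  0.19671223] rot [3.14156584e+00 1.97283771e-04 4.21216200e-04] F [ 0.09403219  0.11459781 -0.19509424]
tool delta mm [-0.3  0.3 -1.3]
```

View pics/s28a.png

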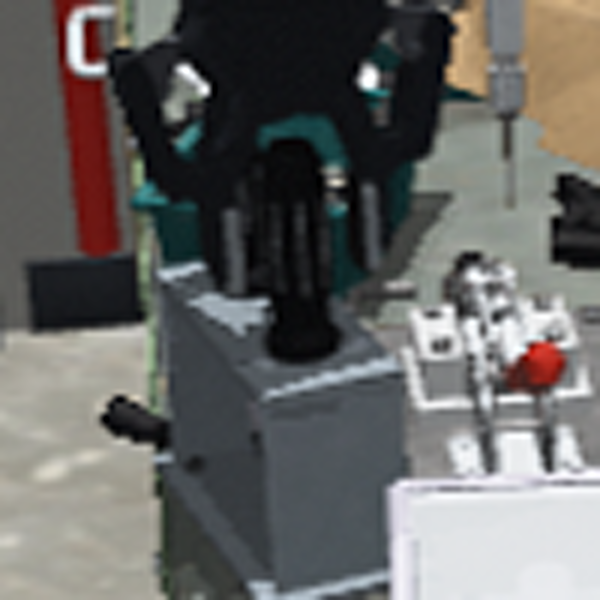

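Released, standing on its collar. Retreat straight up and aside, then check everything.

Request:
move_arm(deltas=[{"translation":[0,0,-10],"twist":0,"jaw":50},{"translation":[0,0,-25],"twist":0,"jaw":50},{"translation":[0,0,-35],"twist":0,"jaw":50},{"translation":[0,0,-35],"twist":0,"jaw":50},{"translation":[0,0,-25],"twist":0,"jaw":50},{"translation":[-25,0,0],"twist":0,"jaw":50},{"translation":[-40,15,0],"twist":0,"jaw":50},{"translation":[-40,30,0],"twist":0,"jaw":50},{"translation":[-20,30,0],"twist":0,"jaw":50},{"translation":[0,20,0],"twist":0,"jaw":50},{"translation":[0,0,0],"twist":0,"jaw":50},{"translation":[0,0,0],"twist":0,"jaw":50},{"translation":[0,0,0],"twist":0,"jaw":50}])

```text
time_s: 34.35
tcp_pos: [0.4124, 0.1076, 0.3273]
eef_rot: [-3.141, -0.0, 0.001]
force: [0.4, -0.6, -0.1]
width: 0.584
```

Run:
```python
from h import *
todelta([.5368,.2018,.198])
im,c=snap('wrist','w29')
im,c=snap('side','s29');crop('pics/s29.png','pics/s29a.png',180,130,340,330,3)
im,c=snap('top','t29');crop('pics/t29.png','pics/t29a.png',110,140,390,310,2.8)
```

```text
tcp [0.4124122  0.10763032 0.32727766] rot [-3.14124704e+00 -2.40078587e-04  9.97609354e-04] F [ 0.36617035 -0.5705444  -0.12823445]
tool delta mm [124.5 -94.  129.3]
```

View pics/w29.png

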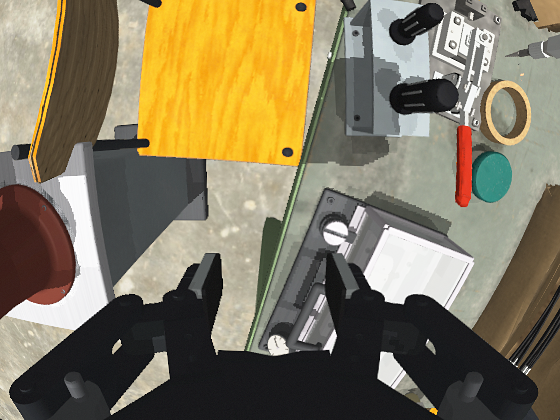

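View pics/s29a.png

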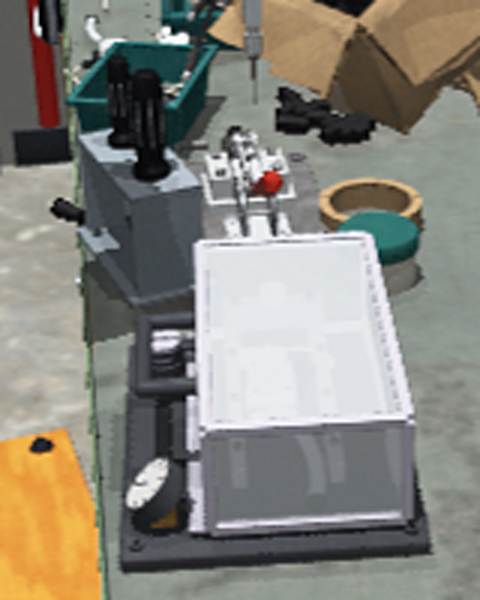

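View pics/t29a.png

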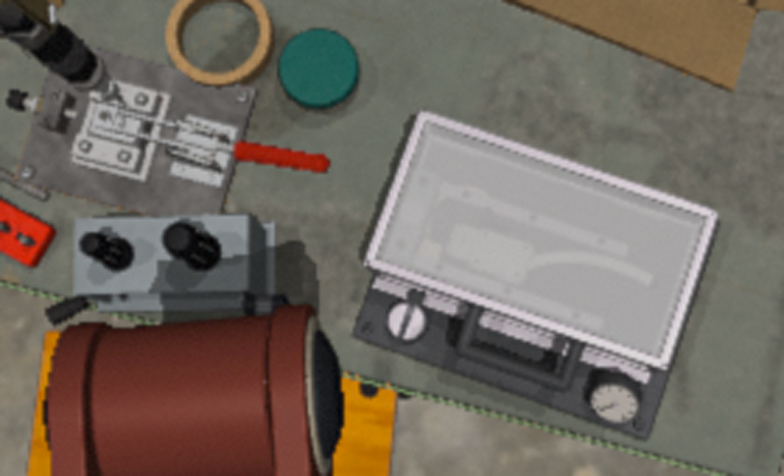

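Run:
```python
from h import *
crop('pics/w29.png','pics/w29a.png',305,205,365,260,10)
c=viewer.calibration('top'); T=lambda x,y:(110+(x+.5)/2.8-.5,140+(y+.5)/2.8-.5)
print('driver top',onplane(c,T(180,237),.183),'collar',onplane(c,T(201,249),.102),'cross',onplane(c,T(92,243),.171))
print('ball',st(onplane(c,T(649,279),.0205)))
```

```text
driver top [0.53676701 0.20106346 0.183     ] collar [0.53790404 0.20339796 0.102     ] cross [0.53428904 0.26848236 0.171     ]
ball [ 0.00696598 -0.09802747  0.0205    ]
```

View pics/w29a.png

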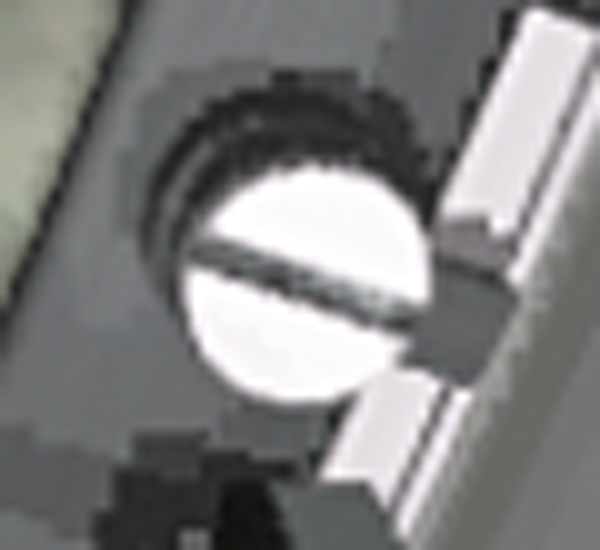

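Run:
```python
from h import *
c=viewer.calibration('wrist')
W=lambda x,y,z: onplane(c,(305+(x+.5)/10-.5,205+(y+.5)/10-.5),z,True)
for a,b in [((195,238),(415,308)),((190,262),(405,333))]:
    d=W(*b,.0395)-W(*a,.0395); print('lock',1.239-np.arctan2(d[1],d[0]))
a=cv2.imread('pics/t6.png')[185:270,255:365]; b=cv2.imread('pics/t29.png')[185:270,255:365]
cl=cv2.createCLAHE(4,(2,2))
f=lambda i:cv2.resize(cv2.cvtColor(cl.apply(cv2.cvtColor(i,cv2.COLOR_BGR2GRAY)),cv2.COLOR_GRAY2BGR),None,fx=3.5,fy=3.5,interpolation=cv2.INTER_CUBIC)
cv2.imwrite('pics/cmp.png',np.hstack([f(a),f(b)]))
```

```text
lock 1.5569212796616765
lock 1.5695018808698435
```

View pics/cmp.png

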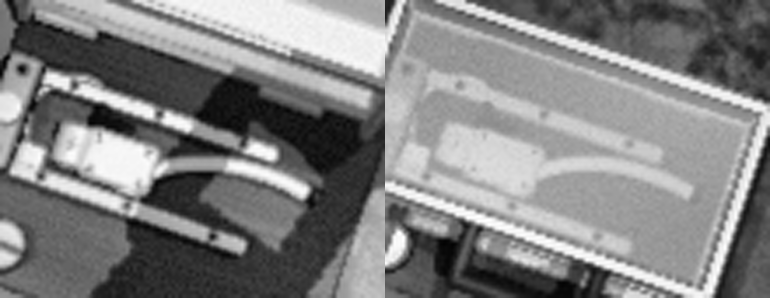

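Run:
```python
from plant import ticket,get_state
print(get_state()['time_s'],ticket.sign_off())
```

```text
the job is handed in; nothing more can be done
34.5 None
```

I pushed the lever home, shut the guard, turned the lock stud to its stop, and put the wide screwdriver back in its rack hole. The job was handed in at 34.5 s; sign-off gives no verdict, so the result rests on my own checks.

- **Lever:** The push force rose from about 2 N to about 10 N at the expected ball position. The lever looks unmoved in the last top picture. One reading through the clear panel put the ball at y = −98 mm instead of about −106 mm. I put that down to the black ball not showing through the panel, because the white arm end was within about a pixel of its earlier place.
- **Guard:** It did not move further with about 24 N on the handle, and the handle was at its shut position.
- **Lock:** The blade dropped into the slot without searching, with less than 2 N downward. The wrist torque rose from about 0.08 to 0.3 N m at the stop. I measured the stud at 1.51–1.54 rad just after lifting out and 1.56–1.57 rad in the final close view. The tongue lies over the flange and the stud is up.
- **Screwdriver:** It stands in its hole on its collar. A rough tilt estimate from the last top picture is about 0.03 rad, which is close to the measuring noise.
- **Others:** The cross driver measured where it started, and the pot looks unmoved in the final pictures. The oiler was not in view in my last close-ups. I never moved near it, but I did not check it separately at the end.

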